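# Tip out the beads and hang the mug

## Task

Pour the four blue beads out of the terracotta mug into the yellow bowl on the scale, then hang the empty mug by its handle on the free hook under the ledge and let go, so that it hangs there still. Keep the bowl upright in its place on the scale, and do not knock the other things on the bench about.

Things in the scene. Friction and masses are not known exactly. Their poses are not given: they have to be found in the camera images.
- mug: Terracotta mug, loose, upright, 80 mm tall, 0.26 kg, holding four beads. Origin: centre of its underside, z up. Conical: outer radius 25.5 mm at the foot, 34.5 at the rim; wall 4, floor 5 mm. Ear handle on +y in the y-z plane, 10 mm bar, centre line (y,z mm) 35,68 - 68,74 - 56,28 - 29,14; its hole opens along x. The handle starts pointing roughly to the robot's right.
- mug_handle (a point): Centre of the hole of the mug's handle, 43 mm out along the mug's +y, 44 mm above its underside; the hole is about 24 mm wide (y) and 36 mm high (z). It narrows to its upper outer corner, where the mug hangs.
- mug_rim (a point): Centre of the mug's mouth, 80 mm above its underside.
- bead0_center (a point): Centre of a blue glazed bead, a ball of 20 mm diameter, 10 g, in the mug at the start.
- bead1_center (a point): Centre of a blue glazed bead, a ball of 20 mm diameter, 10 g, in the mug at the start.
- bead2_center (a point): Centre of a blue glazed bead, a ball of 20 mm diameter, 10 g, in the mug at the start.
- bead3_center (a point): Centre of a blue glazed bead, a ball of 20 mm diameter, 10 g, in the mug at the start.
- bowl: Yellow bowl standing on the scale, loose, 0.4 kg, 136 mm across the rim, 55 mm tall, wall 4 mm. Origin: centre of its underside (22 mm above the table), z up.
- scale: White kitchen scale fixed to the table, 160 x 140 mm (x, y), 22 mm tall. Origin: centre of its underside.
- hook: The free brass hook, fixed under the ledge. Origin: the bend where its drop meets the level bar, 200 mm above the table; the drop rises 70 mm to the ledge above. The bar, 9 mm thick, runs 45 mm along +y, then its tip turns up (tip end centre y = 56, z = +10 mm). The handle goes over the tip, moving towards -y. Its open side, for the mug, is -x (the middle of the table).
- hook_seat (a point): Middle of the level bar of the free hook, on its centre line, 24 mm along +y from the hook's origin.
- hook_taken: The other hook, alike, with a white mug hanging on it (all fixed), 190 mm from the free one along the ledge. Origin as for the free hook. The white mug fills about 40 mm to either side of y = 24 mm, from 30 mm above to 100 mm below the bar, and 45 mm before (-x) and behind it.
- ledge: White ledge on two posts, small pots on it, fixed. Origin: on the table under the hooks' line; y along the ledge, x to its back (the table's right edge). Board y = -205 to +240, x = -30 to +14 mm, underside 270, top 288, pots to 333 mm above the table. Posts 22 mm square at x = 2, y = -190 and 225 mm, feet 70 x 40 mm. Hooks at x = 0, y = -125 and 65 mm; either may be the free one.
- tumbler: White tumbler without a handle, bystander, 54 mm across, 60 mm tall, loose; origin: centre of its underside.
- glaze_jar: Green glaze jar, bystander, 54 mm across, 80 mm tall, loose; origin: centre of its underside.
- clay_block: Grey block of stiff clay, bystander, 100 x 65 x 55 mm, loose; origin: centre of its underside.
- rib_tool: Potter's spatula lying flat, bystander, 200 mm long (x), loose; origin on its underside near the middle.
- paint_can: Can, bystander, 66 mm across, 100 mm tall, loose; origin: centre of its underside.
- kiln_prop: Small white round kiln prop standing under the ledge, bystander, 48 mm across, 35 mm tall, loose; origin: centre of its underside.
- slip_bowl: Small terracotta bowl, bystander, 90 mm across, 40 mm tall, loose; origin: centre of its underside.
Not all that is in view belongs to the job. Of the things that look like the scale, the larger one is meant.

How it is judged (in metres and radians):
On the way, in this order (a step that is already met when the one before it is completed fails the run):
1. all four beads lie in the bowl (horizontal distance between each of bead0_center, bead1_center, bead2_center, bead3_center and bowl below 0.066 m and z of bead0_center in the frame of bowl between 0 and 0.055 m and z of bead1_center in the frame of bowl between 0 and 0.055 m and z of bead2_center in the frame of bowl between 0 and 0.055 m and z of bead3_center in the frame of bowl between 0 and 0.055 m), for 0.2 s.
2. the mug hangs on the free hook by its handle, let go (distance between mug_handle and hook_seat below 0.04 m and y of mug_handle in the frame of hook between 0 and 0.055 m and contact force between mug and hook above 1 N and contact force between mug and the fingers below 0.05 N and linear speed of mug below 0.05 m/s), for 0.2 s.
At the end, for the whole second after the job is handed in: All four beads lie in the bowl, below its rim; the mug hangs still on the free hook, let go, the hook through its handle (hole centre within 40 mm of the bar's middle, between bend and tip), its weight on it; the bowl is upright, within 45 mm of the scale's centre (all of step 1 and all of step 2 and angle between bowl's own z axis and vertical below 0.1 rad and horizontal distance between bowl and scale below 0.045 m); the robot touches nothing.
It fails at once if a bystander is knocked more than 30 mm from its place (distance of any of tumbler, glaze_jar, clay_block, rib_tool, paint_can, kiln_prop, slip_bowl from where it was at the start of the episode above 0.03 m).
It fails at once if the bowl is pushed more than 30 mm or tipped (distance of bowl from where it was at the start of the episode above 0.03 m or angle between bowl's own z axis and vertical above 0.35 rad).
It fails at once if the mug or the robot strikes the ledge or the hanging white mug with more than 25 N (contact force between any of the arm, the fingers, mug and ledge above 25 N or contact force between any of the arm, the fingers, mug and hook_taken above 25 N).
It also fails if it takes over 58 s, if anything falls off the work surface, if the arm or the gripper's body presses on something with over 40 N, if the wrist force passes 120 N, or if a joint passes its speed limit or range.

## Robot

A 6-joint arm with a two-finger parallel gripper is mounted at the origin on the work surface. World frame = base frame: x ahead of the robot, y to its left, z up, the work surface at z = 0. Lengths are in mm, angles in rad, forces in N, time in s.
With the tool pointing down it reaches from about 400 to 925 mm from the base axis. Payload 12.5 kg.
Tool frame: the origin (TCP) lies between the finger pads; the fingertips stand env.tip_extent ahead of it and the grasp point (between the pads) lies 11 mm behind it (env.tip_extent is the distance from the TCP to the fingertips, in mm); z points along the fingers, y is the line along which they close (so a half turn about z gives the same grasp; the last joint's range is limited). The gripper opens to 95 mm and grips with 3 to 60 N. Pads are 20 mm wide; open, the fingers measure 119 mm over their backs; the gripper's body (75 mm by 180 mm) begins 59 mm behind the grasp point.
Start: joints at [1.149, 0.491, 1.559, -0, 1.092, -0.106], TCP at [194.095, 594.118, 195.661] pointing down, gripper open.
Joint ranges: [-3.1, 3.1], [-0.84, 2.19], [0.05, 2.79], [-1.13, 4.28], [0.06, 2.93], [-2.69, 2.69]. Speed limits (rad/s): [2.22, 2.22, 2.79, 3.14, 3.14, 3.14].

## Interface

Orientations are given as [roll, pitch, yaw] about the fixed x, y, z axes, in that order (R = Rz(yaw) Ry(pitch) Rx(roll)).
In Python, from cell import env gives the robot as it stands.
- The arm moves only by the tool carry_out, never from a script. Its argument "motion" is a list of rows, each a list of 5 numbers: the shift along the tool's x, y, z in mm, then the turn about the tool's z in degrees, then the closure, from 0 (fully open) to 1 (shut). A call has 1 to 12 rows; each row shifts and turns the commanded pose from where the row before left it, along the tool's axes as they then stand; what a row does not reach is not made up. A row lasts 1/10 s, in which the tool goes at most 50 mm and 8.59 degrees, less where a joint would pass 70% of its speed; a pose out of reach is approached as far as the arm can. A call with a gripper value outside its range is refused whole. The fingers move at their own pace and stop on an object; the grip force is fixed at half the most. Time passes only in rows, so rows that do not move let the fingers close. It gives the time, the measured TCP pose, the force, the opening and the grip force at its end, in the units of the state.
- env.state(): the state, without advancing time (a new reading comes with each control period).
- env.read_camera(name): name is "scene" or "top" or "wrist"; returns a dict with "color" (400x640x3 uint8, red, green, blue), "K" (3x3 intrinsics, pixels), "R" (3x3) and "t" (3): a world point X has camera coordinates R X + t; the wrist camera has in their place "hand_eye" (4x4, takes a point from camera to tool coordinates, whose origin is the TCP and whose axes are the flange's). Camera axes: x right, y down, z forward; pixel columns grow to the right and rows downward; lengths in mm; the calibration is good to about 2 mm. A picture is of the moment at which its call begins: read the wrist's pose just before it. There is no depth.
- env.job_done(): hands the job in; it is judged then, once.
The state is a dict: "t": time; "joints": joint angles; "qvel": joint speeds; "tau": joint torques, N m; "eef_pos": TCP position; "tcp_rot": TCP orientation; "ft_force": force on the tool from outside, world axes, zero at the start; "moment": the same for the moment, N m; "opening": opening from 0.0 (shut) to 1.0 (fully open); "grip_force": force on a finger pad.
Only numpy, scipy, OpenCV 4.12 (cv2) and the standard library are available. Lean on these libraries where they do the work, as an engineer would, in place of code of your own. Each camera call takes 0.05 s, during which the arm holds its last target. There are 200 camera calls.

## Working session

There is one attempt and no reset: what is moved stays moved. The work goes in short steps, Python scripts to look and compute and a tool call to move; the robot and the scene stay as the last step left them, time stands still between calls to the robot, and variables do not carry over. Pictures are saved under pics/ and viewed, at most 10 in all, crops included, and the job is handed in when it is done.

Besides the shell and the picture viewer there is one more tool, called after ">>>" as a command line: name --pt "numbers of a row" for each row, then --argument value for the rest. carry_out: Moves the arm, as the interface text tells. Its arguments: {"type":"object","properties":{"motion":{"type":"array"}},"required":["motion"]}

```bash
ls; mkdir -p pics; python3 - <<'E'
from cell import env
import cv2,numpy as np
s=env.state();print({k:np.round(v,3).tolist() for k,v in s.items()},env.tip_extent)
for n in("scene","top"):
    c=env.read_camera(n);cv2.imwrite(f"pics/{n}0.png",c["color"][:,:,::-1]);np.savez(f"{n}0.npz",**c)
    print(n,c["K"].round(1).tolist(),c["R"].round(3).tolist(),c["t"].round(1).tolist())
E
```

```text
pics
{'t': 0.0, 'joints': [1.149, 0.492, 1.559, -0.0, 1.092, -0.106], 'qvel': [0.001, -0.002, -0.0, -0.0, 0.0, -0.001], 'tau': [0.002, -61.264, -25.818, 0.069, 0.048, -0.0], 'eef_pos': [193.955, 593.866, 195.045], 'tcp_rot': [-3.14, -0.0, 2.826], 'ft_force': [0.603, 0.28, -0.519], 'moment': [0.021, 0.031, 0.018], 'grip_force': 0.0, 'opening': 1.002} 8.0
scene [[394.7, 0.0, 322.2], [0.0, 394.7, 197.2], [0.0, 0.0, 1.0]] [[0.765, 0.644, 0.008], [0.371, -0.431, -0.823], [-0.526, 0.633, -0.568]] [-318.5, -75.9, 1774.2]
top [[467.5, 0.0, 329.3], [0.0, 467.5, 199.7], [0.0, 0.0, 1.0]] [[0.029, -1.0, 0.003], [-0.989, -0.029, -0.147], [0.147, 0.001, -0.989]] [-65.3, 436.8, 1403.8]
```

View pics/scene0.png

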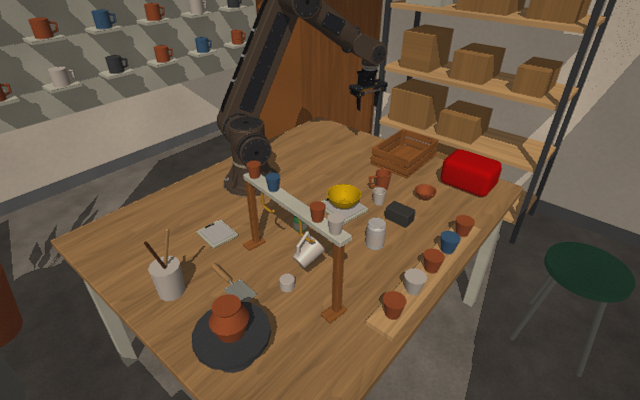

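View pics/top0.png

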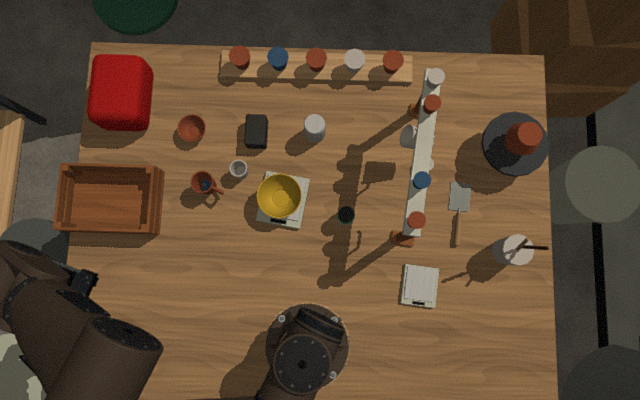

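The scene view shows the ledge and the white mug hanging on its far hook, which leaves the near hook free. In the top view the mug is at (203,183) with its handle towards (220,190), the bowl is at (280,196), and the ledge runs from (414,235) to (433,70).

The moves can't tilt the tool directly, so I'll test what the arm does at its reach limit, high up and clear of everything.

>>> carry_out --pt "0 0 -50 0 0" --pt "0 0 -50 0 0" --pt "0 0 -50 0 0" --pt "0 0 -50 0 0" --pt "0 50 0 0 0" --pt "0 50 0 0 0" --pt "0 50 0 0 0" --pt "0 50 0 0 0" --pt "0 50 0 0 0" --pt "0 50 0 0 0" --pt "0 50 0 0 0" --pt "0 50 0 0 0"

```text
t: 1.3
eef_pos: [281.8, 860.4, 353.1]
tcp_rot: [3.101, -0.001, 2.826]
ft_force: [0.2, 1.3, -1.4]
opening: 1.001
grip_force: 0.0
```

```bash
cat > h.py <<'E'
import numpy as np,cv2
from scipy.spatial.transform import Rotation as Ro
def pix(c,X):
    p=c["K"]@(c["R"]@np.asarray(X,float)+c["t"]);return p[:2]/p[2]
def ray(c,uv):
    d=c["R"].T@np.linalg.inv(c["K"])@np.array([*uv,1.]);return -c["R"].T@c["t"],d/np.linalg.norm(d)
def atz(c,uv,z):
    o,d=ray(c,uv);return o+d*(z-o[2])/d[2]
def tri(obs):
    A=np.zeros((3,3));b=np.zeros(3)
    for c,uv in obs:
        o,d=ray(c,uv);P=np.eye(3)-np.outer(d,d);A+=P;b+=P@o
    X=np.linalg.solve(A,b);return X,[float(np.linalg.norm(pix(c,X)-uv)) for c,uv in obs]
def wcam(env):
    s=env.state();c=dict(env.read_camera("wrist"));H=c["hand_eye"]
    T=np.eye(4);T[:3,:3]=Ro.from_euler("xyz",s["tcp_rot"]).as_matrix();T[:3,3]=s["eef_pos"]
    M=np.linalg.inv(T@H);c["R"]=M[:3,:3];c["t"]=M[:3,3];return c
E
python3 - <<'E'
from cell import env
import numpy as np
s=env.state()
for k in("t","joints","eef_pos","tcp_rot","ft_force"):print(k,np.round(s[k],3).tolist())
from h import *
sc=dict(np.load("scene0.npz"));tp=dict(np.load("top0.npz"))
print("mug rim",atz(tp,(203,183),80),"bowl rim",atz(tp,(279,196),77),"ledge nearend",atz(tp,(413,235),288),"far",atz(tp,(433,70),288))
im=cv2.imread("pics/scene0.png");cv2.imwrite("pics/crop_s.png",cv2.resize(im[150:300,230:430],None,fx=4,fy=4,interpolation=cv2.INTER_CUBIC))
im=cv2.imread("pics/top0.png");cv2.imwrite("pics/crop_t.png",cv2.resize(im[110:260,180:330],None,fx=4,fy=4,interpolation=cv2.INTER_CUBIC))
E
```

```text
t 1.3
joints [1.18, 1.04, 0.054, 0.004, 2.007, -0.073]
eef_pos [281.815, 860.355, 353.092]
tcp_rot [3.101, -0.001, 2.826]
ft_force [0.156, 1.267, -1.373]
mug rim [470.59956463 325.46123674  80.        ] bowl rim [438.57304566  97.51919933  77.        ] ledge nearend [ 317.74889678 -263.95920593  288.        ] far [ 753.27280576 -315.33137148  288.        ]
```

>>> carry_out --pt "0 50 0 0 0" --pt "0 50 0 0 0" --pt "0 50 0 0 0" --pt "0 50 0 0 0"

```text
t: 1.7
eef_pos: [299.3, 914.1, 311.1]
tcp_rot: [2.98, -0.0, 2.826]
ft_force: [0.4, -0.3, 0.3]
opening: 1.001
grip_force: 0.0
```

>>> carry_out --pt "0 0 -50 0 0" --pt "0 0 -50 0 0" --pt "0 0 -50 0 0" --pt "0 0 -50 0 0"

```text
t: 2.1
eef_pos: [273.3, 834.7, 481.9]
tcp_rot: [2.942, 0.0, 2.826]
ft_force: [0.4, 0.1, -0.0]
opening: 1.001
grip_force: 0.0
```

View pics/crop_s.png

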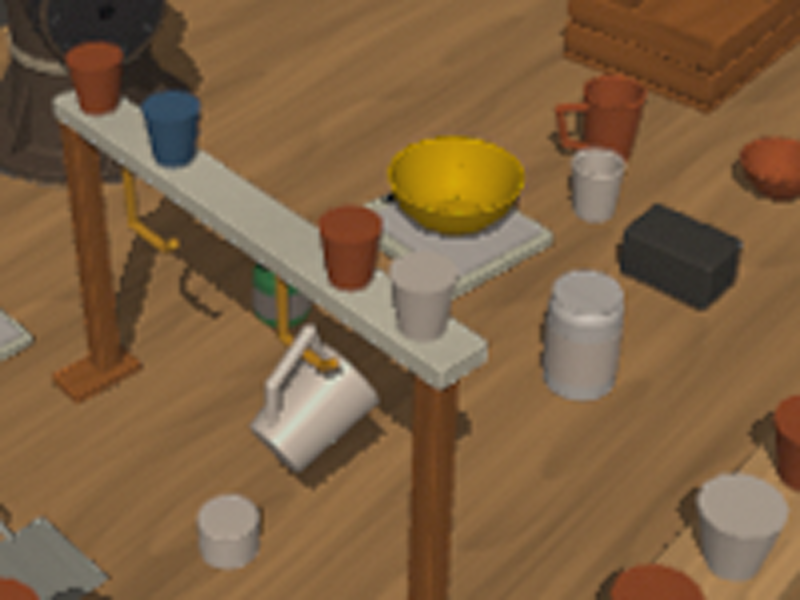

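View pics/crop_t.png

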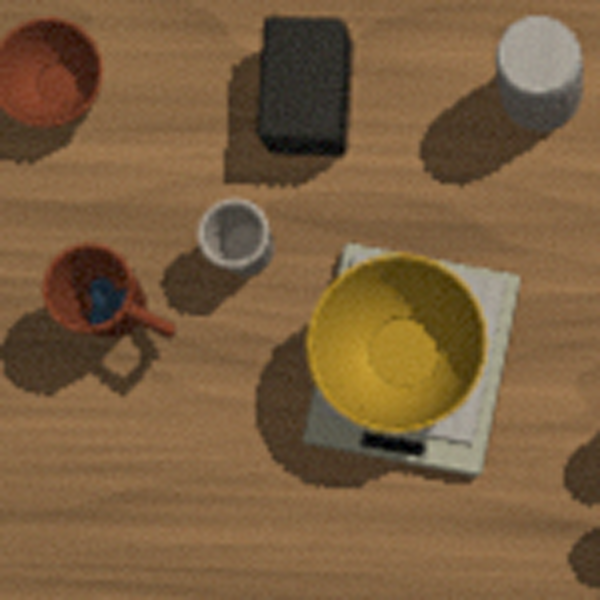

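The close-ups show the mug at (90,290) in the top crop with its handle at (155,325), so it points right and slightly towards the robot. The empty brass hook is at (130,225)-(175,245) in the scene crop, and the white mug hangs on the far hook.

Pushing past the reach limit tilts the tool outward, and the tilt stays. I'll keep building it up.

>>> carry_out --pt "0 50 0 0 0" --pt "0 50 0 0 0" --pt "0 50 0 0 0" --pt "0 50 0 0 0" --pt "0 50 0 0 0" --pt "0 50 0 0 0" --pt "0 50 0 0 0" --pt "0 50 0 0 0" --pt "0 50 0 0 0" --pt "0 50 0 0 0"

```text
t: 3.1
eef_pos: [313.0, 956.9, 428.3]
tcp_rot: [2.658, 0.0, 2.826]
ft_force: [0.2, -0.1, -0.6]
opening: 0.999
grip_force: 0.0
```

```bash
python3 - <<'E'
from cell import env
import numpy as np
s=env.state()
for k in("t","joints","eef_pos","tcp_rot"):print(k,np.round(s[k],3).tolist())
E
```

```text
t 3.1
joints [1.179, 0.995, 0.049, 0.035, 1.615, -0.066]
eef_pos [313.036, 956.923, 428.332]
tcp_rot [2.658, 0.0, 2.826]
```

>>> carry_out --pt "0 50 0 0 0" --pt "0 50 0 0 0" --pt "0 50 0 0 0" --pt "0 50 0 0 0" --pt "0 50 0 0 0" --pt "0 50 0 0 0" --pt "0 50 0 0 0" --pt "0 50 0 0 0" --pt "0 50 0 0 0" --pt "0 50 0 0 0" --pt "0 50 0 0 0" --pt "0 50 0 0 0"

```text
t: 4.3
eef_pos: [328.4, 1004.5, 542.4]
tcp_rot: [2.304, 0.0, 2.826]
ft_force: [0.3, 0.3, 0.6]
opening: 1.001
grip_force: 0.0
```

>>> carry_out --pt "0 45 20 0 0" --pt "0 45 20 0 0" --pt "0 45 20 0 0" --pt "0 45 20 0 0" --pt "0 45 20 0 0" --pt "0 45 20 0 0"

```text
t: 4.9
eef_pos: [343.0, 1049.1, 552.1]
tcp_rot: [2.138, 0.0, 2.826]
ft_force: [0.4, 0.4, -1.0]
opening: 0.999
grip_force: 0.0
```

>>> carry_out --pt "0 50 0 0 0" --pt "0 50 0 0 0" --pt "0 50 0 0 0" --pt "0 50 0 0 0" --pt "0 50 0 0 0" --pt "0 50 0 0 0" --pt "0 50 0 0 0" --pt "0 50 0 0 0" --pt "0 50 0 0 0" --pt "0 50 0 0 0" --pt "0 50 0 0 0" --pt "0 50 0 0 0"

```text
t: 6.1
eef_pos: [308.1, 943.0, 817.7]
tcp_rot: [1.849, 0.0, 2.826]
ft_force: [-0.7, 0.3, -0.8]
opening: 0.999
grip_force: 0.0
```

```bash
python3 - <<'E'
from cell import env
from h import *
s=env.state()
for k in("t","joints","eef_pos","tcp_rot"):print(k,np.round(s[k],3).tolist())
sc=dict(np.load("scene0.npz"));tp=dict(np.load("top0.npz"))
S=lambda x,y:np.array([230+(x+.5)/4-.5,150+(y+.5)/4-.5]); T=lambda x,y:np.array([180+(x+.5)/4-.5,110+(y+.5)/4-.5])
for n,a,b in [("mugrim",S(614,93),T(88,287)),("handle outer top",S(560,108),T(170,330)),("bowlrim c",S(456,180),T(397,342)),
 ("tumbler rim",S(598,163),T(235,233)),("can top",S(586,290),T(540,55))]:
    X,e=tri([(sc,a),(tp,b)]);print(n,X.round(1),np.round(e,1))
# ledge top corners, triangulated from own estimates at z=288 in scene
for uv in [S(58,98),S(445,372),S(485,345),S(95,90)]: print("ledge scene@288",atz(sc,uv,288).round(1))
for p in [(132,225),(170,245)]: print("hook z200",atz(sc,S(*p),200).round(1))
E
```

```text
t 6.1
joints [1.162, 0.728, 0.048, 0.101, 1.076, -0.074]
eef_pos [308.112, 942.994, 817.72]
tcp_rot [1.849, 0.0, 2.826]
mugrim [476.6 331.5  75.7] [0.1 0.2]
handle outer top [447.5 269.8  73.5] [0.5 0.7]
bowlrim c [442.8  99.2  68. ] [0.1 0.1]
tumbler rim [525.3 227.9  58.9] [0.3 0.4]
can top [659.2  -1.1 100.3] [0.3 0.4]
ledge scene@288 [ 320.2 -278.6  288. ]
ledge scene@288 [ 759.6 -338.6  288. ]
ledge scene@288 [ 763. -301.  288.]
ledge scene@288 [ 333.3 -250.9  288. ]
hook z200 [ 398.4 -280.1  200. ]
hook z200 [ 441.1 -279.   200. ]
```

```bash
cat > kin.py <<'E'
import numpy as np
from scipy.optimize import least_squares
from scipy.spatial.transform import Rotation as Ro
D=[([1.149,.492,1.559,0,1.092,-.106],[193.955,593.866,195.045],[-3.14,0,2.826]),
([1.18,1.04,.054,.004,2.007,-.073],[281.815,860.355,353.092],[3.101,-.001,2.826]),
([1.179,.995,.049,.035,1.615,-.066],[313.036,956.923,428.332],[2.658,0,2.826]),
([1.162,.728,.048,.101,1.076,-.074],[308.112,942.994,817.72],[1.849,0,2.826])]
E=Ro.from_euler
def fk(p,q):
    a,h,L1,L2,o,L3=p
    R=E("z",q[0]); P=np.array([0,0,h])+R.apply([a,0,0])
    R=R*E("y",q[1]); P=P+R.apply([0,0,L1])
    R=R*E("y",q[2]); P=P+R.apply([o,0,L2])
    R=R*E("z",S4*q[3])*E("y",q[4]); P=P+R.apply([0,0,L3])
    R=R*E("z",S6*q[5]+G); return P,R
S4=-1;S6=1;G=0.
def res(p):
    return np.concatenate([fk(p,d[0])[0]-d[1] for d in D])
s=least_squares(res,[0,300,450,450,0,200]);p=s.x
if __name__=="__main__":
    for S4 in(1,-1):
        s=least_squares(res,[0,300,450,450,0,200]);print(S4,s.x.round(1),s.cost,s.fun.round(1))
        for d in D:
            print((fk(s.x,d[0])[1].inv()*E("xyz",d[2])).as_rotvec().round(3), d[0][5])
E
python3 kin.py
```

```text
1 [ -5.5 193.8 595.  408.2  29.2 308. ] 8674.20902918602 [ 61.4 -24.8   0.8  58.5 -31.3  -4.4  60.4 -25.   -3.2  61.1 -21.8   6.7]
[0.    0.    1.571] -0.106
[-0.    0.    1.57] -0.073
[-0.     0.     1.571] -0.066
[-0.000e+00  1.000e-03  1.571e+00] -0.074
-1 [ 10.7 203.  572.  414.6  67.  262.6] 14994.737570099569 [ 58.7 -30.8  -1.4  67.1 -16.    7.9  78.9 -32.4   4.2 103.1 -52.3 -10.8]
[0.    0.    1.571] -0.106
[-0.006  0.006  1.567] -0.073
[-0.059  0.052  1.567] -0.066
[-0.152  0.131  1.662] -0.074
```

```bash
sed -i 's/a,h,L1,L2,o,L3=p/a,h,L1,L2,o,L3,dl=p/; s/R.apply(\[a,0,0\])/R.apply([a,dl,0])/; s/S4=-1;S6=1;G=0./S4=1;S6=1;G=np.pi\/2/; s/\[0,300,450,450,0,200\]/[0,200,590,410,20,300,-60]/g; s/for S4 in(1,-1)/for S4 in (1,)/' kin.py
cat >> kin.py <<'E'
lo=np.array([-3.1,-.84,.05,-1.13,.06,-2.69]);hi=np.array([3.1,2.19,2.79,4.28,2.93,2.69])
def ik(P,R,n=30,seed=0,q0=None):
    rg=np.random.default_rng(seed);best=[]
    f=lambda q:np.r_[(fk(p,q)[0]-P)/100,(R.inv()*fk(p,q)[1]).as_rotvec()]
    for i in range(n):
        x0=rg.uniform(lo,hi) if (i or q0 is None) else np.array(q0)
        x0=np.clip(x0,lo+.01,hi-.01)
        s=least_squares(f,x0,bounds=(lo,hi));best.append((s.cost,s.x))
    best.sort(key=lambda b:b[0]);return best
def ori(head,down,turn):  # tool z: heading deg, down deg below level; turn=0 -> tool y (closing) horizontal
    h,d=np.radians([head,down]);z=np.array([np.cos(h)*np.cos(d),np.sin(h)*np.cos(d),-np.sin(d)])
    y=np.array([-np.sin(h),np.cos(h),0]);return Ro.from_matrix(np.c_[np.cross(y,z),y,z])*E("z",np.radians(turn))
E
python3 kin.py; python3 - <<'E'
from kin import *
for name,P in [("mug",[474,329,50]),("mugup",[474,329,200]),("pour",[440,110,170]),("hook",[430,-225,220])]:
  for h in(-60,-75,-90,-105):
    for d in(15,30,45):
      ok=[]
      for t in (0,180):
        for c,q in ik(np.array(P),ori(h,d,t),12):
          if c<1e-6 and not any(np.allclose(q,o[1],atol=.05) for o in ok):ok.append((t,q))
      print(name,h,d,[(t,q.round(2).tolist()) for t,q in ok][:3])
E
```

```text
1 [  0.6 197.3 586.2 410.6  43.5 290.7  66.1] 0.14809772805246102 [ 0.  -0.  -0.  -0.  -0.   0.3 -0.2  0.1 -0.3  0.2 -0.1  0.1]
[ 0. -0. -0.] -0.106
[ 0.  0. -0.] -0.073
[0. 0. 0.] -0.066
[0.    0.001 0.   ] -0.074
mug -60 15 [(0, [0.94, 1.02, 1.62, -1.08, 1.53, 1.11]), (180, [0.94, 1.02, 1.62, -1.08, 1.53, -2.03])]
mug -60 30 [(0, [0.9, 0.9, 1.67, -0.98, 1.32, 1.02]), (180, [0.9, 0.9, 1.67, -0.98, 1.32, -2.12])]
mug -60 45 [(0, [0.83, 0.79, 1.72, -0.85, 1.12, 0.89]), (180, [0.83, 0.79, 1.72, -0.85, 1.12, -2.25])]
mug -75 15 [(0, [0.89, 1.06, 1.45, -0.91, 1.7, 1.07]), (180, [0.89, 1.06, 1.45, -0.91, 1.7, -2.07])]
mug -75 30 [(0, [0.86, 0.94, 1.52, -0.8, 1.49, 1.02]), (180, [0.86, 0.94, 1.52, -0.8, 1.49, -2.12])]
mug -75 45 [(0, [0.8, 0.83, 1.59, -0.69, 1.27, 0.94]), (180, [0.8, 0.83, 1.59, -0.69, 1.27, -2.21])]
mug -90 15 [(0, [0.82, 1.11, 1.29, -0.75, 1.86, 1.07]), (180, [0.82, 1.11, 1.29, -0.75, 1.86, -2.07])]
mug -90 30 [(0, [0.8, 0.99, 1.38, -0.65, 1.65, 1.06]), (180, [0.8, 0.99, 1.38, -0.65, 1.65, -2.08])]
mug -90 45 [(0, [0.75, 0.87, 1.48, -0.55, 1.42, 1.02]), (180, [0.75, 0.87
[... 2382 characters left out ...]
56, 1.78, -0.58, 1.41, 0.99]), (180, [0.45, 0.56, 1.78, -0.58, 1.41, -2.16])]
hook -60 15 [(0, [-0.17, 0.51, 2.54, 4.04, 1.25, 1.5]), (180, [-0.17, 0.51, 2.54, 4.04, 1.25, -1.64])]
hook -60 30 [(0, [-0.24, 0.29, 2.43, 4.21, 0.8, 1.15]), (180, [-0.24, 0.29, 2.43, 4.21, 0.8, -1.99])]
hook -60 45 []
hook -75 15 []
hook -75 30 []
hook -75 45 []
hook -90 15 []
hook -90 30 []
hook -90 45 [(0, [-0.2, 0.31, 2.09, -1.07, 0.91, 0.57]), (180, [-0.2, 0.31, 2.09, -1.07, 0.91, -2.58])]
hook -105 15 []
hook -105 30 [(0, [-0.1, 0.48, 2.0, -1.11, 1.26, 0.88]), (180, [-0.1, 0.48, 2.0, -1.11, 1.26, -2.26])]
hook -105 45 [(0, [-0.19, 0.37, 1.97, -0.92, 1.1, 0.64]), (180, [-0.19, 0.37, 1.97, -0.92, 1.1, -2.51])]
```

```bash
cat > simr.py <<'E'
from kin import *
K=.4;vl=.7*.1*np.array([2.22,2.22,2.79,3.14,3.14,3.14])
def step(q,row):
    P,R=fk(p,q);P=P+R.apply(row[:3]);R=R*E("z",np.radians(row[3]))
    f=lambda x:np.r_[(fk(p,x)[0]-P)/1000,np.sqrt(K)*(R.inv()*fk(p,x)[1]).as_rotvec()]
    l=np.maximum(lo,q-vl);h=np.minimum(hi,q+vl)
    return least_squares(f,np.clip(q,l+1e-6,h-1e-6),bounds=(l,h),xtol=1e-6,ftol=1e-6).x
def info(q):
    P,R=fk(p,q);z=R.as_matrix()[:,2]
    return P.round(0).tolist(),"head %.0f down %.0f"%(np.degrees(np.arctan2(z[1],z[0])),np.degrees(-np.arcsin(z[2])))
E
python3 - <<'E'
from simr import *
q=np.array(D[1][0])  # validate: 4x +y, 4x -z, 10x +y  -> D[2]
for r in [[0,50,0,0]]*4: q=step(q,r)
print(info(q),"obs 299,914,311 down 80.7")
for r in [[0,0,-50,0]]*4: q=step(q,r)
print(info(q),"obs 273 835 482 down 78.6")
for r in [[0,50,0,0]]*10: q=step(q,r)
print(info(q),"obs 313 957 428 down 62.3")
for name,row in [("-x",[-50,0,0,0]),("-x down",[-45,-20,0,0])]:
    q=np.array(D[3][0]);print(name)
    for i in range(110):
        q=step(q,row)
        if i%10==9:print(i+1,info(q),q.round(2).tolist())
E
```

```text
([299.0, 913.0, 304.0], 'head 72 down 81') obs 299,914,311 down 80.7
([274.0, 837.0, 473.0], 'head 72 down 79') obs 273 835 482 down 78.6
([313.0, 957.0, 422.0], 'head 72 down 63') obs 313 957 428 down 62.3
-x
10 ([729.0, 730.0, 752.0], 'head 70 down 13') [0.55, 0.84, 0.05, 0.76, 1.1, -0.59]
20 ([991.0, 464.0, 624.0], 'head 64 down 6') [0.16, 1.03, 0.05, 1.15, 1.1, -0.97]
30 ([1118.0, 190.0, 514.0], 'head 54 down 0') [-0.12, 1.18, 0.05, 1.37, 1.09, -1.21]
40 ([1152.0, -81.0, 436.0], 'head 42 down -3') [-0.35, 1.28, 0.05, 1.5, 1.08, -1.36]
50 ([1115.0, -343.0, 380.0], 'head 29 down -5') [-0.58, 1.35, 0.05, 1.59, 1.07, -1.44]
60 ([1016.0, -587.0, 334.0], 'head 16 down -6') [-0.8, 1.4, 0.05, 1.63, 1.07, -1.48]
70 ([863.0, -801.0, 292.0], 'head 3 down -7') [-1.02, 1.45, 0.05, 1.66, 1.07, -1.51]
80 ([666.0, -974.0, 252.0], 'head -10 down -6') [-1.24, 1.48, 0.05, 1.68, 1.07, -1.53]
90 ([434.0, -1099.0, 213.0], 'head -23 down -6') [-1.47, 1.52, 0.05, 1.68, 1.07, -1.53]
100 ([180.0, -1167.0, 175.0], 'head -36 down -4') [-1.69, 1.55, 0.05, 1.68, 1.07, -1.54]
110 ([-83.0, -1177.0, 140.0], 'hea
[... 306 characters left out ...]
, -1.46]
40 ([1166.0, -8.0, 33.0], 'head 46 down 10') [-0.28, 1.62, 0.05, 1.42, 1.09, -1.68]
50 ([1122.0, -263.0, -56.0], 'head 34 down 11') [-0.51, 1.7, 0.05, 1.44, 1.08, -1.81]
60 ([1024.0, -506.0, -102.0], 'head 21 down 13') [-0.74, 1.74, 0.05, 1.43, 1.07, -1.88]
70 ([879.0, -724.0, -117.0], 'head 8 down 15') [-0.97, 1.75, 0.05, 1.4, 1.07, -1.93]
80 ([692.0, -908.0, -106.0], 'head -5 down 16') [-1.2, 1.73, 0.05, 1.36, 1.07, -1.96]
90 ([473.0, -1048.0, -75.0], 'head -19 down 17') [-1.42, 1.7, 0.05, 1.33, 1.07, -1.97]
100 ([231.0, -1136.0, -28.0], 'head -32 down 17') [-1.64, 1.65, 0.05, 1.3, 1.07, -1.98]
110 ([-22.0, -1170.0, 32.0], 'head -45 down 16') [-1.86, 1.59, 0.05, 1.28, 1.07, -1.99]
```

```bash
nproc; cat > beam.py <<'E'
from simr import *
from multiprocessing import Pool
import itertools,time,pickle
h,d=np.radians([-105,32]);zt=np.array([np.cos(h)*np.cos(d),np.sin(h)*np.cos(d),-np.sin(d)])
dirs=[np.array(v,float) for v in itertools.product((-1,0,1),repeat=3) if any(v)]
dirs=[v/np.linalg.norm(v)*49 for v in dirs]
def okp(q):
    P,R=fk(p,q);W=P-290*R.as_matrix()[:,2]
    for X in(P,W):
        if X[2]<300 or (230<X[0]<850 and X[1]<-150 and X[2]<460) or np.hypot(X[0],X[1])<330 or X[0]<-250: return False
    return True
def ang(q): return np.degrees(np.arccos(np.clip(fk(p,q)[1].as_matrix()[:,2]@zt,-1,1)))
def run(a):
    q,v=a;q=np.array(q)
    for _ in range(8):
        q=step(q,[*v.round(0),0])
        if not okp(q):return None
    return q
if __name__=="__main__":
    beams=[(ang(np.array(D[3][0])),np.array(D[3][0]),[])];t0=time.time()
    with Pool() as po:
        for lev in range(14):
            jobs=[(b[1],v) for b in beams for v in dirs];meta=[(b[2],v) for b in beams for v in dirs]
            out=po.map(run,jobs,chunksize=4);new=[]
            for o,(hh,v) in zip(out,meta):
                if o is not None:new.append((ang(o),o,hh+[v.round(0).astype(int).tolist()]))
            new.sort(key=lambda b:b[0]);beams=[]
            for b in new:
                P=fk(p,b[1])[0]
                if all(np.linalg.norm(P-fk(p,c[1])[0])>60 or abs(c[0]-b[0])>6 for c in beams):beams.append(b)
                if len(beams)>=40:break
            b=beams[0];print(lev+1,round(b[0],1),info(b[1]),b[1].round(2).tolist(),b[2],round(time.time()-t0),flush=True)
            pickle.dump(beams,open("beams.pkl","wb"))
            if b[0]<12 or time.time()-t0>420:break
E
OMP_NUM_THREADS=1 OPENBLAS_NUM_THREADS=1 timeout 560 python3 beam.py
```

```text
4
1 129.2 ([282.0, 876.0, 489.0], 'head 71 down 19') [1.16, 0.45, 1.37, 0.76, 0.11, -0.78] [[0, -49, 0]] 3
2 116.6 ([-1.0, 901.0, 322.0], 'head 75 down 31') [1.57, 0.56, 1.47, -1.13, 0.24, 1.27] [[35, -35, 0], [0, -49, 0]] 54
3 108.2 ([-91.0, 551.0, 336.0], 'head 77 down 40') [1.79, 0.06, 2.09, -1.13, 0.37, 1.44] [[35, -35, 0], [0, -49, 0], [0, -35, -35]] 125
4 105.6 ([-150.0, 509.0, 312.0], 'head 72 down 42') [2.01, 0.1, 2.09, -1.13, 0.6, 1.62] [[28, -28, 28], [0, -35, -35], [-28, -28, -28], [35, -35, 0]] 193
5 105.0 ([350.0, 505.0, 351.0], 'head 52 down 40') [0.83, 0.09, 2.01, 0.34, 0.18, -0.61] [[35, -35, 0], [0, -49, 0], [0, 0, -49], [-28, -28, 28], [-49, 0, 0]] 255
6 101.9 ([520.0, 338.0, 406.0], 'head 39 down 39') [0.35, 0.04, 1.92, 0.71, 0.4, -1.15] [[35, -35, 0], [-28, -28, 28], [-28, -28, -28], [-49, 0, 0], [28, -28, -28], [-49, 0, 0]] 313
7 101.9 ([555.0, 21.0, 640.0], 'head 39 down 39') [-0.48, -0.03, 1.41, 0.82, 1.38, -1.43] [[35, -35, 0], [-28, -28, 28], [-28, -28, -28], [-49, 0, 0], [28, -28, -28], [-49, 0, 0], [-35, 0, -35]] 364
8 100.9 ([192.0, 624.0, 323.0], 'head 39 down 40') [1.39, 0.26, 1.87, -1.13, 0.58, 1.28] [[35, -35, 0], [-28, -28, 28], [-28, -28, -28], [-49, 0, 0], [28, -28, -28], [-49, 0, 0], [28, 28, 28], [28, -28, -28]] 414
9 95.5 ([589.0, 295.0, 384.0], 'head 25 down 39') [0.33, 0.12, 1.89, 0.34, 0.25, -0.82] [[35, -35, 0], [-28, -28, 28], [-28, -28, -28], [-49, 0, 0], [28, -28, -28], [-49, 0, 0], [28, 28, -28], [0, -35, 35], [-49, 0, 0]] 471
```

```bash
sed -e 's/^h,d=.*/zt=np.array([0,0,-1.])/' -e 's/range(8)/range(6)/' -e 's/>=40/>=14/' -e 's/beams.pkl/b2.pkl/' -e 's/range(14)/range(12)/' -e 's/X\[0\]<-250/X[0]<-600/' -e 's/>420/>330/' beam.py > beam2.py
OMP_NUM_THREADS=1 OPENBLAS_NUM_THREADS=1 timeout 560 python3 beam2.py
```

```text
1 71.3 ([242.0, 740.0, 736.0], 'head 72 down 19') [1.12, 0.15, 1.19, 0.23, 0.57, -0.24] [[0, -35, -35]] 2
2 64.0 ([267.0, 841.0, 371.0], 'head 71 down 26') [1.17, 0.47, 1.55, 1.63, 0.06, -1.66] [[0, -49, 0], [0, -49, 0]] 20
3 56.3 ([62.0, 631.0, 362.0], 'head 76 down 34') [1.39, 0.11, 2.02, -1.13, 0.06, 1.19] [[28, -28, -28], [0, -49, 0], [0, -49, 0]] 37
4 47.3 ([-163.0, 571.0, 301.0], 'head 78 down 43') [1.93, 0.18, 2.02, -1.13, 0.44, 1.54] [[28, -28, -28], [0, -49, 0], [0, -49, 0], [35, -35, 0]] 52
5 47.3 ([-397.0, 469.0, 451.0], 'head 78 down 43') [2.48, 0.19, 1.58, -0.83, 1.1, 1.45] [[28, -28, -28], [0, -49, 0], [0, -49, 0], [35, -35, 0], [35, 0, -35]] 66
6 47.1 ([187.0, 793.0, 303.0], 'head 77 down 43') [1.22, 0.44, 1.6, 0.33, 0.3, -0.36] [[28, -28, -28], [0, -49, 0], [0, -49, 0], [35, -35, 0], [0, 35, 35], [-49, 0, 0]] 82
7 39.9 ([-529.0, 139.0, 443.0], 'head 76 down 50') [3.1, 0.29, 1.4, -0.68, 1.61, 1.82] [[28, -28, -28], [0, -49, 0], [0, -49, 0], [35, -35, 0], [35, 0, -35], [0, -35, -35], [0, -35, -35]] 97
8 32.2 ([-420.0, 101.0, 477.0], 'head 72 down 58') [3.1, 0.1, 1.51, -
[... 163 characters left out ...]
560.0], 'head 65 down 66') [3.1, 0.23, 1.09, -0.42, 1.96, 1.69] [[28, -28, -28], [0, -49, 0], [0, -49, 0], [35, -35, 0], [35, 0, -35], [0, -35, -35], [0, -35, -35], [-28, -28, -28], [0, -35, -35]] 126
10 16.8 ([-401.0, 19.0, 671.0], 'head 53 down 73') [3.1, 0.12, 0.91, -0.31, 2.25, 1.66] [[28, -28, -28], [0, -49, 0], [0, -49, 0], [35, -35, 0], [35, 0, -35], [0, -35, -35], [0, -35, -35], [-28, -28, -28], [0, -35, -35], [-28, -28, -28]] 141
11 10.6 ([-456.0, -17.0, 774.0], 'head 32 down 79') [3.1, 0.46, 0.05, -0.29, 2.77, 1.58] [[28, -28, -28], [0, -49, 0], [0, -49, 0], [35, -35, 0], [35, 0, -35], [0, -35, -35], [0, -35, -35], [-28, -28, -28], [0, -35, -35], [-28, -28, -28], [0, -35, -35]] 154
```

```bash
python3 - <<'E'
# re-tilt sim: vertical tool at azimuth -105, tool y radially out (any turn), push +y
from simr import *
for az,r0,z0 in [(-105,850,450),(-105,850,700)]:
    a=np.radians(az)
    R=ori(az,89.5,0)*E("z",0)   # y horizontal tangential, so radial outward = ±x
    c,q=ik(np.array([r0*np.cos(a),r0*np.sin(a),z0]),R,10)[0];print(c,q.round(2))
    x=R.as_matrix()[:,0];sg=np.sign(x@[np.cos(a),np.sin(a),0]);print("sign",sg,info(q))
    for i in range(50):
        q=step(q,[sg*50,0,0,0])
        if i%5==4:print(i+1,info(q),q.round(2).tolist())
E
```

```text
0.00042226581367601747 [-1.91  0.93  0.05  0.    2.13 -1.65]
sign -1.0 ([-220.0, -820.0, 449.0], 'head -105 down 88')
5 ([-241.0, -900.0, 376.0], 'head -105 down 81') [-1.91, 1.02, 0.05, 0.01, 1.91, -1.64]
10 ([-257.0, -960.0, 342.0], 'head -105 down 72') [-1.91, 1.07, 0.05, 0.02, 1.72, -1.64]
15 ([-269.0, -1004.0, 347.0], 'head -105 down 64') [-1.91, 1.08, 0.05, 0.03, 1.55, -1.64]
20 ([-277.0, -1033.0, 384.0], 'head -105 down 55') [-1.91, 1.07, 0.05, 0.04, 1.42, -1.64]
25 ([-280.0, -1047.0, 447.0], 'head -105 down 47') [-1.91, 1.02, 0.05, 0.05, 1.32, -1.64]
30 ([-280.0, -1045.0, 528.0], 'head -105 down 39') [-1.91, 0.96, 0.05, 0.06, 1.24, -1.64]
35 ([-275.0, -1028.0, 621.0], 'head -105 down 31') [-1.91, 0.89, 0.05, 0.07, 1.18, -1.64]
40 ([-267.0, -995.0, 720.0], 'head -105 down 24') [-1.92, 0.81, 0.05, 0.09, 1.14, -1.64]
45 ([-254.0, -948.0, 822.0], 'head -105 down 17') [-1.93, 0.71, 0.05, 0.1, 1.11, -1.64]
50 ([-237.0, -885.0, 921.0], 'head -105 down 10') [-1.94, 0.62, 0.05, 0.12, 1.08, -1.64]
0.17852157613290442 [-1.93  0.68  0.05  0.05  1.84 -1.64]
sign -1.0 ([-216.0, -808.0, 685
[... 213 characters left out ...]
0, -903.0, 769.0], 'head -105 down 32') [-1.93, 0.69, 0.05, 0.08, 1.39, -1.64]
20 ([-238.0, -887.0, 837.0], 'head -105 down 24') [-1.93, 0.64, 0.05, 0.1, 1.29, -1.64]
25 ([-228.0, -852.0, 915.0], 'head -105 down 16') [-1.94, 0.58, 0.05, 0.11, 1.22, -1.64]
30 ([-214.0, -798.0, 997.0], 'head -105 down 8') [-1.96, 0.5, 0.05, 0.13, 1.17, -1.64]
35 ([-195.0, -728.0, 1077.0], 'head -105 down 1') [-1.98, 0.41, 0.05, 0.16, 1.13, -1.64]
40 ([-173.0, -644.0, 1152.0], 'head -105 down -6') [-2.01, 0.32, 0.05, 0.2, 1.1, -1.64]
45 ([-147.0, -548.0, 1220.0], 'head -105 down -13') [-2.07, 0.22, 0.05, 0.26, 1.09, -1.64]
50 ([-118.0, -442.0, 1277.0], 'head -105 down -20') [-2.2, 0.11, 0.05, 0.39, 1.08, -1.64]
```

```bash
cat > plan.py <<'E'
from simr import *
h,d=np.radians([-106,32]);zt=np.array([np.cos(h)*np.cos(d),np.sin(h)*np.cos(d),-np.sin(d)])
def seg(q,v,n,show=True):
    for _ in range(n): q=step(q,[*v,0])
    if show:print(n,list(v),info(q),q.round(2).tolist())
    return q
def perp(q,w=None,up=0):
    R=fk(p,q)[1];u=R.inv().apply((zt if w is None else w)+np.array([0,0,up]));u[2]=0;u=u/np.linalg.norm(u)*49;return u.round().astype(int).tolist()
def goto(q,X,m=49):
    P,R=fk(p,q);dv=np.array(X)-P;n=int(np.ceil(np.linalg.norm(dv)/m));return seg(q,R.inv().apply(dv/n).round().astype(int).tolist(),n)
E
python3 - <<'E'
from plan import *
q0=np.array(D[3][0])
q=q0
for v in [[28,-28,-28],[0,-49,0],[0,-49,0]]: q=seg(q,v,6)
qa=q
for W in ([(600,300,650),(500,-300,600)],[(600,300,550),(650,-100,550),(350,-550,550)]):
    q=qa;print("--")
    for X in W:q=goto(q,X)
    for k in range(9): q=seg(q,perp(q),8)
E
```

```text
6 [28, -28, -28] ([90.0, 823.0, 735.0], 'head 72 down 17') [1.45, 0.25, 1.07, -0.34, 0.58, 0.35]
6 [0, -49, 0] ([78.0, 742.0, 497.0], 'head 74 down 22') [1.43, 0.17, 1.71, -1.13, 0.15, 1.19]
6 [0, -49, 0] ([62.0, 631.0, 362.0], 'head 76 down 34') [1.39, 0.11, 2.02, -1.13, 0.06, 1.19]
--
15 [-40, 10, -21] ([425.0, 282.0, 653.0], 'head 63 down 31') [-0.02, -0.17, 1.56, 0.93, 1.3, -1.25]
13 [-23, -25, -30] ([495.0, -301.0, 599.0], 'head 63 down 31') [-1.04, 0.41, 1.02, 1.01, 2.13, -1.84]
8 [-5, -49, 0] ([468.0, -513.0, 268.0], 'head 63 down 31') [-1.2, 0.84, 1.05, 0.76, 1.96, -2.35]
8 [-5, -49, 0] ([437.0, -714.0, -62.0], 'head 63 down 32') [-1.3, 1.58, 0.13, 0.76, 2.15, -2.3]
8 [-5, -49, 0] ([342.0, -725.0, -322.0], 'head 55 down 37') [-1.42, 1.86, 0.05, 0.63, 1.92, -2.53]
8 [-7, -49, 0] ([250.0, -738.0, -478.0], 'head 44 down 46') [-1.53, 1.99, 0.05, 0.56, 1.65, -2.69]
8 [-8, -48, 0] ([166.0, -785.0, -535.0], 'head 31 down 56') [-1.62, 2.02, 0.05, 0.5, 1.45, -2.69]
8 [-12, -48, 0] ([59.0, -856.0, -528.0], 'head 12 down 64') [-1.72, 1.99, 0.05, 0.44, 1.3, -2.69]
8 [-15, -47, 0] ([-59.0
[... 779 characters left out ...]
 [-7, -48, 0] ([195.0, -799.0, -313.0], 'head 44 down 43') [-1.6, 1.83, 0.05, 0.57, 1.87, -2.65]
8 [-8, -48, 0] ([135.0, -824.0, -426.0], 'head 31 down 52') [-1.67, 1.92, 0.05, 0.52, 1.61, -2.69]
8 [-11, -48, 0] ([47.0, -875.0, -460.0], 'head 13 down 60') [-1.75, 1.93, 0.05, 0.48, 1.41, -2.69]
8 [-14, -47, 0] ([-62.0, -937.0, -429.0], 'head -11 down 66') [-1.84, 1.88, 0.05, 0.45, 1.27, -2.69]
8 [-16, -46, 0] ([-181.0, -996.0, -348.0], 'head -40 down 66') [-1.93, 1.79, 0.05, 0.42, 1.19, -2.69]
8 [-18, -46, 0] ([-303.0, -1039.0, -227.0], 'head -65 down 63') [-2.01, 1.67, 0.05, 0.4, 1.13, -2.69]
8 [-19, -45, 0] ([-417.0, -1058.0, -78.0], 'head -82 down 56') [-2.09, 1.54, 0.05, 0.4, 1.09, -2.69]
```

```bash
cat > p2.py <<'E'
from plan import *
import sys
q=np.array(D[3][0]);n=0
for v in [[28,-28,-28],[0,-49,0],[0,-49,0],[35,-35,0]]: q=seg(q,v,6)
for X in [(330,420,520),(640,-50,620),(330,-600,620)]:q=goto(q,X)
qb=q
for zref,mn in ((550,-80),(550,-110),(400,-110)):
    q=qb;print("--",zref,mn)
    for k in range(11):
        P,R=fk(p,q);z=R.as_matrix()[:,2];hd=np.degrees(np.arctan2(z[1],z[0]))
        az=np.radians(np.clip(hd-100,mn if hd>-60 else -135,-75))
        w=np.array([np.cos(az),np.sin(az),np.clip((zref-P[2])/200,-.7,.7)])
        u=R.inv().apply(w);u[2]*=.3;u=(u/np.linalg.norm(u)*49).round().astype(int).tolist()
        q=seg(q,u,8)
E
python3 p2.py
```

```text
6 [28, -28, -28] ([90.0, 823.0, 735.0], 'head 72 down 17') [1.45, 0.25, 1.07, -0.34, 0.58, 0.35]
6 [0, -49, 0] ([78.0, 742.0, 497.0], 'head 74 down 22') [1.43, 0.17, 1.71, -1.13, 0.15, 1.19]
6 [0, -49, 0] ([62.0, 631.0, 362.0], 'head 76 down 34') [1.39, 0.11, 2.02, -1.13, 0.06, 1.19]
6 [35, -35, 0] ([-163.0, 571.0, 301.0], 'head 78 down 43') [1.93, 0.18, 2.02, -1.13, 0.44, 1.54]
12 [-42, 13, -15] ([256.0, 418.0, 513.0], 'head 72 down 41') [0.61, -0.23, 1.85, 0.62, 0.89, -0.89]
13 [-39, -11, -24] ([633.0, -47.0, 616.0], 'head 71 down 41') [-0.53, 0.36, 0.96, 0.89, 1.89, -1.52]
13 [9, -31, -36] ([317.0, -563.0, 595.0], 'head 70 down 41') [-1.35, 0.87, 0.05, 1.23, 2.7, -1.57]
-- 550 -80
8 [-29, -39, -7] ([398.0, -705.0, 322.0], 'head 63 down 42') [-1.32, 1.18, 0.05, 0.82, 2.42, -2.03]
8 [-44, -4, -21] ([523.0, -694.0, 349.0], 'head 49 down 44') [-1.22, 1.14, 0.05, 0.88, 2.18, -1.9]
8 [-46, -7, -15] ([604.0, -713.0, 373.0], 'head 32 down 43') [-1.17, 1.12, 0.05, 0.9, 1.94, -1.85]
8 [-47, -8, -10] ([644.0, -753.0, 415.0], 'head 15 down 38') [-1.16, 1.1, 0.05, 0.91, 1.72, -1.82]
8 [-47, -1
[... 2216 characters left out ...]
[-43, -23, -6] ([583.0, -887.0, 332.0], 'head -1 down 37') [-1.26, 1.19, 0.05, 0.87, 1.52, -1.99]
8 [-37, -32, -5] ([468.0, -990.0, 336.0], 'head -14 down 31') [-1.4, 1.21, 0.05, 0.93, 1.4, -2.09]
8 [-35, -34, -4] ([321.0, -1068.0, 360.0], 'head -26 down 25') [-1.55, 1.22, 0.05, 1.0, 1.3, -2.18]
8 [-31, -38, 0] ([158.0, -1125.0, 366.0], 'head -37 down 19') [-1.7, 1.24, 0.05, 1.07, 1.22, -2.28]
8 [-30, -38, 3] ([-4.0, -1151.0, 386.0], 'head -47 down 14') [-1.84, 1.24, 0.05, 1.14, 1.14, -2.35]
8 [-25, -41, 7] ([-171.0, -1156.0, 381.0], 'head -57 down 10') [-1.98, 1.27, 0.05, 1.22, 1.06, -2.43]
8 [-25, -41, 10] ([-332.0, -1134.0, 391.0], 'head -67 down 6') [-2.11, 1.28, 0.05, 1.28, 0.99, -2.49]
```

```bash
cat > p3.py <<'E'
from plan import *
q=np.array(D[3][0])
for X in [(560,350,700),(560,-150,650),(150,-550,600)]:q=goto(q,X)
qb=q
for mode in range(3):
    q=qb;print("--",mode)
    for k in range(12):
        P,R=fk(p,q);z=R.as_matrix()[:,2];
        ang=np.degrees(np.arccos(z@zt))
        if ang<14:break
        if mode==0: w=np.array([-.2,-.55,.8]) if P[2]<800 else np.array([-.3,-.95,0])
        if mode==1: w=np.array([-.1,-.3,.95]) if P[2]<900 else np.array([-.3,-.95,0])
        if mode==2: w=np.array([-.3,-.95,.3])
        u=R.inv().apply(w);u=(u/np.linalg.norm(u)*49).round().astype(int).tolist()
        q=seg(q,u,6);print("      ang %.0f"%ang)
E
time python3 p3.py
```

```text
14 [-30, -18, -31] ([562.0, 363.0, 717.0], 'head 72 down 17') [0.07, 0.12, 1.3, 1.2, 1.26, -1.3]
11 [-14, -19, -41] ([555.0, -152.0, 647.0], 'head 72 down 17') [-0.83, 0.37, 1.13, 1.28, 2.09, -1.65]
12 [22, -16, -39] ([148.0, -549.0, 598.0], 'head 72 down 17') [-1.58, 0.76, 0.56, 1.4, 2.84, -1.66]
-- 0
6 [1, 30, -39] ([87.0, -548.0, 705.0], 'head 68 down 16') [-1.67, 0.88, 0.05, 2.48, 2.7, -0.57]
      ang 131
6 [-2, 30, -39] ([35.0, -510.0, 773.0], 'head 65 down 11') [-1.76, 0.82, 0.05, 2.69, 2.6, -0.4]
      ang 132
6 [-4, 33, -36] ([-2.0, -481.0, 830.0], 'head 63 down 5') [-1.84, 0.78, 0.05, 2.81, 2.47, -0.3]
      ang 136
6 [-8, -5, -48] ([-57.0, -587.0, 697.0], 'head 61 down 0') [-1.88, 0.98, 0.05, 2.76, 2.57, -0.38]
      ang 141
6 [-7, 39, -29] ([-70.0, -550.0, 788.0], 'head 58 down -6') [-1.92, 0.91, 0.05, 2.84, 2.4, -0.3]
      ang 145
6 [-8, 42, -24] ([-80.0, -525.0, 868.0], 'head 56 down -13') [-1.96, 0.86, 0.05, 2.89, 2.22, -0.25]
      ang 150
6 [-15, 10, -46] ([-115.0, -630.0, 742.0], 'head 53 down -20') [-1.96, 1.04, 0.05, 2.83, 2.28, -0.33]
      ang 155
6 [-10, 46, -
[... 2620 characters left out ...]
689.0, 466.0], 'head 48 down 2') [-1.98, 1.22, 0.05, 2.22, 2.73, -0.95]
      ang 138
6 [-21, 11, -43] ([-125.0, -703.0, 470.0], 'head 43 down -1') [-2.0, 1.24, 0.05, 2.2, 2.65, -0.98]
      ang 138
6 [-24, 13, -41] ([-129.0, -720.0, 476.0], 'head 38 down -5') [-2.02, 1.25, 0.05, 2.19, 2.56, -0.99]
      ang 137
6 [-28, 15, -37] ([-128.0, -744.0, 486.0], 'head 31 down -8') [-2.03, 1.26, 0.05, 2.17, 2.45, -1.0]
      ang 136
6 [-32, 17, -33] ([-127.0, -773.0, 498.0], 'head 25 down -13') [-2.05, 1.27, 0.05, 2.16, 2.33, -1.01]
      ang 134
6 [-36, 19, -28] ([-129.0, -809.0, 512.0], 'head 17 down -17') [-2.06, 1.27, 0.05, 2.15, 2.19, -1.02]
      ang 131
real	0m9.256s
user	0m9.767s
sys	0m0.127s
```

```bash
cat > beam3.py <<'E'
from beam import *
from plan import goto,seg
import beam
def seeds():
    S=[]
    q=np.array(D[3][0]);H=[]
    for X in [(560,350,700),(560,-150,650),(150,-550,600)]:
        q=goto(q,X);S.append(q)
    q=np.array(D[3][0])
    for v in [[28,-28,-28],[0,-49,0],[0,-49,0],[35,-35,0]]: q=seg(q,v,6)
    S.append(q)
    for X in [(330,420,520),(640,-50,620),(330,-600,620)]:
        q=goto(q,X);S.append(q)
    return S
if __name__=="__main__":
    beams=[(ang(q),q,["S%d"%i]) for i,q in enumerate(seeds())];t0=time.time()
    with Pool(4) as po:
        for lev in range(12):
            meta=[(b[1],b[2],v) for b in beams for v in dirs]
            out=po.map(run,[(m[0],m[2]) for m in meta],chunksize=4);new=[]
            for o,m in zip(out,meta):
                if o is not None:new.append((ang(o),o,m[1]+[m[2].round(0).astype(int).tolist()]))
            new.sort(key=lambda b:b[0]);keep=[]
            for b in new:
                P=fk(p,b[1])[0];z=fk(p,b[1])[1].as_matrix()[:,2]
                if all(np.linalg.norm(P-c[3])>130 or z@c[4]<.97 for c in keep):keep.append((*b,P,z))
                if len(keep)>=24:break
            beams=[k[:3] for k in keep]
            b=beams[0];print(lev+1,round(b[0],1),info(b[1]),b[1].round(2).tolist(),b[2],round(time.time()-t0),flush=True)
            if b[0]<13 or time.time()-t0>240:break
E
OMP_NUM_THREADS=1 OPENBLAS_NUM_THREADS=1 timeout 300 python3 beam3.py | tail -12
```

```text
6 [35, -35, 0] ([-163.0, 571.0, 301.0], 'head 78 down 43') [1.93, 0.18, 2.02, -1.13, 0.44, 1.54]
12 [-42, 13, -15] ([256.0, 418.0, 513.0], 'head 72 down 41') [0.61, -0.23, 1.85, 0.62, 0.89, -0.89]
13 [-39, -11, -24] ([633.0, -47.0, 616.0], 'head 71 down 41') [-0.53, 0.36, 0.96, 0.89, 1.89, -1.52]
13 [9, -31, -36] ([317.0, -563.0, 595.0], 'head 70 down 41') [-1.35, 0.87, 0.05, 1.23, 2.7, -1.57]
1 104.6 ([146.0, -705.0, 439.0], 'head 63 down 43') [-1.59, 1.05, 0.05, 0.81, 2.69, -2.18] ['S6', [0, -35, -35]] 10
2 99.2 ([-1.0, -772.0, 317.0], 'head 55 down 47') [-1.76, 1.17, 0.05, 0.54, 2.57, -2.57] ['S6', [0, -35, -35], [0, -35, -35]] 43
3 93.1 ([138.0, -753.0, 443.0], 'head 44 down 50') [-1.64, 1.02, 0.05, 0.77, 2.48, -2.24] ['S6', [0, -35, -35], [0, -35, -35], [-35, 0, -35]] 71
4 85.9 ([142.0, -819.0, 401.0], 'head 27 down 52') [-1.66, 1.06, 0.05, 0.74, 2.27, -2.29] ['S6', [0, -35, -35], [0, -35, -35], [-35, 0, -35], [-28, -28, -28]] 102
5 77.1 ([-16.0, -851.0, 387.0], 'head 12 down 56') [-1.84, 1.06, 0.05, 0.68, 2.21, -2.49] ['S6', [0, -35, -35], [0, -35, -35], [-35, 0, -35], [0, -35, -35], [-28, -28, -28]] 135
6 67.5 ([-28.0, -879.0, 447.0], 'head -10 down 54') [-1.87, 1.0, 0.05, 0.72, 2.07, -2.46] ['S6', [0, -35, -35], [0, -35, -35], [-35, 0, -35], [0, -35, -35], [-28, -28, -28], [-28, -28, -28]] 167
7 58.1 ([38.0, -982.0, 408.0], 'head -28 down 49') [-1.79, 1.06, 0.05, 0.69, 1.75, -2.43] ['S6', [0, -35, -35], [0, -35, -35], [-35, 0, -35], [0, -35, -35], [-28, -28, -28], [-28, -28, -28], [-35, -35, 0]] 204
8 49.2 ([42.0, -1044.0, 441.0], 'head -44 down 41') [-1.77, 1.06, 0.05, 0.7, 1.51, -2.42] ['S6', [0, -35, -35], [0, -35, -35], [-35, 0, -35], [0, -35, -35], [-28, -28, -28], [-28, -28, -28], [-35, -35, 0], [-35, -35, 0]] 242
```

>>> carry_out --pt "28 -28 -28 0 0" --pt "28 -28 -28 0 0" --pt "28 -28 -28 0 0" --pt "28 -28 -28 0 0" --pt "28 -28 -28 0 0" --pt "28 -28 -28 0 0" --pt "0 -49 0 0 0" --pt "0 -49 0 0 0" --pt "0 -49 0 0 0" --pt "0 -49 0 0 0" --pt "0 -49 0 0 0" --pt "0 -49 0 0 0"

```text
t: 7.3
eef_pos: [116.5, 767.8, 512.5]
tcp_rot: [1.912, -0.021, 2.828]
ft_force: [-0.6, 0.3, -0.8]
opening: 1.002
grip_force: 0.0
```

>>> carry_out --pt "0 -49 0 0 0" --pt "0 -49 0 0 0" --pt "0 -49 0 0 0" --pt "0 -49 0 0 0" --pt "0 -49 0 0 0" --pt "0 -49 0 0 0" --pt "35 -35 0 0 0" --pt "35 -35 0 0 0" --pt "35 -35 0 0 0" --pt "35 -35 0 0 0" --pt "35 -35 0 0 0" --pt "35 -35 0 0 0"

```text
t: 8.5
eef_pos: [-137.0, 622.2, 297.1]
tcp_rot: [2.308, -0.034, 2.876]
ft_force: [0.1, 0.2, 0.2]
opening: 1.0
grip_force: 0.0
```

```bash
cat > now.py <<'E'
from cell import env
from plan import *
s=env.state();q=np.array(s["joints"])
print(round(s["t"],1),info(q),q.round(2).tolist(),np.round(s["ft_force"],0).tolist(),round(s["opening"],2))
E
python3 now.py; date
```

```text
8.5 ([-137.0, 622.0, 297.0], 'head 77 down 42') [1.85, 0.24, 1.95, -1.13, 0.41, 1.51] [0.0, 0.0, 0.0] 1.0
Mon Nov 30 09:50:17 UTC 2026
```

>>> carry_out --pt "-42 13 -15 0 0" --pt "-42 13 -15 0 0" --pt "-42 13 -15 0 0" --pt "-42 13 -15 0 0" --pt "-42 13 -15 0 0" --pt "-42 13 -15 0 0" --pt "-42 13 -15 0 0" --pt "-42 13 -15 0 0" --pt "-42 13 -15 0 0" --pt "-42 13 -15 0 0" --pt "-42 13 -15 0 0" --pt "-42 13 -15 0 0"

```text
t: 9.7
eef_pos: [266.9, 488.4, 475.6]
tcp_rot: [2.327, -0.026, 2.864]
ft_force: [0.1, 1.3, -0.6]
opening: 0.998
grip_force: 0.0
```

```bash
cat >> now.py <<'E'
import sys
for a in sys.argv[1:]:
    q=goto(q,[float(x) for x in a.split(",")])
E
python3 now.py 640,-50,620 330,-600,620
```

```text
9.7 ([267.0, 489.0, 475.0], 'head 75 down 43') [0.74, -0.09, 1.81, 0.6, 0.78, -0.84] [0.0, 1.0, -1.0] 1.0
14 [-36, -12, -29] ([643.0, -46.0, 619.0], 'head 75 down 43') [-0.51, 0.41, 0.86, 0.87, 1.96, -1.47]
13 [11, -33, -35] ([316.0, -562.0, 586.0], 'head 74 down 43') [-1.33, 0.88, 0.05, 1.14, 2.73, -1.65]
```

>>> carry_out --pt "-36 -12 -29 0 0" --pt "-36 -12 -29 0 0" --pt "-36 -12 -29 0 0" --pt "-36 -12 -29 0 0" --pt "-36 -12 -29 0 0" --pt "-36 -12 -29 0 0" --pt "-36 -12 -29 0 0" --pt "-36 -12 -29 0 0" --pt "-36 -12 -29 0 0" --pt "-36 -12 -29 0 0" --pt "-36 -12 -29 0 0" --pt "-36 -12 -29 0 0"

```text
t: 10.9
eef_pos: [588.4, 30.2, 597.7]
tcp_rot: [2.33, -0.026, 2.863]
ft_force: [0.3, 0.9, -0.0]
opening: 1.003
grip_force: 0.0
```

>>> carry_out --pt "-20 -20 -30 0 0" --pt "11 -33 -35 0 0" --pt "11 -33 -35 0 0" --pt "11 -33 -35 0 0" --pt "11 -33 -35 0 0" --pt "11 -33 -35 0 0" --pt "11 -33 -35 0 0" --pt "11 -33 -35 0 0" --pt "11 -33 -35 0 0" --pt "11 -33 -35 0 0" --pt "11 -33 -35 0 0" --pt "11 -33 -35 0 0"

```text
t: 12.1
eef_pos: [334.7, -484.3, 607.7]
tcp_rot: [2.331, -0.026, 2.863]
ft_force: [0.2, -0.7, 0.5]
opening: 0.999
grip_force: 0.0
```

```bash
cat > greedy.py <<'E'
from beam import *
from plan import seg
from cell import env
import sys
q=np.array(env.state()["joints"]);print(round(env.state()["t"],1),info(q),q.round(2).tolist(),round(ang(q)))
n=12
def runn(a):
    q,vs=a
    for v in vs:
        for _ in range(6):
            q=step(q,[*v.round(0),0])
            if not okp(q):return None
    return q
if __name__=="__main__":
    with Pool(4) as po:
        pl=[[v] for v in dirs];o=po.map(runn,[(q,v) for v in pl])
        c=sorted([(ang(x),x,v) for x,v in zip(o,pl) if x is not None],key=lambda b:b[0])[:8]
        pl=[(b[1],b[2],v) for b in c for v in dirs];o=po.map(runn,[(m[0],[m[2]]) for m in pl])
        c=sorted([(ang(x),x,m[1]+[m[2]]) for x,m in zip(o,pl) if x is not None],key=lambda b:b[0])[:3]
    for b in c:print(round(b[0],1),info(b[1]),b[1].round(2).tolist(),[v.round(0).astype(int).tolist() for v in b[2]])
E
OMP_NUM_THREADS=1 python3 greedy.py
```

```text
12.1 ([335.0, -484.0, 607.0], 'head 75 down 44') [-1.27, 0.65, 0.47, 0.83, 2.6, -1.95] 104
101.1 ([105.0, -722.0, 409.0], 'head 66 down 47') [-1.62, 1.07, 0.05, 0.59, 2.68, -2.41] [[0, -35, -35], [0, -35, -35]]
101.4 ([-81.0, -581.0, 600.0], 'head 66 down 46') [-1.87, 0.8, 0.16, 0.43, 2.93, -2.69] [[28, -28, -28], [35, 0, -35]]
101.6 ([-24.0, -478.0, 688.0], 'head 69 down 46') [-1.81, 0.55, 0.4, 0.41, 2.93, -2.69] [[28, -28, -28], [28, 28, -28]]
```

>>> carry_out --pt "0 -35 -35 0 0" --pt "0 -35 -35 0 0" --pt "0 -35 -35 0 0" --pt "0 -35 -35 0 0" --pt "0 -35 -35 0 0" --pt "0 -35 -35 0 0" --pt "0 -35 -35 0 0" --pt "0 -35 -35 0 0" --pt "0 -35 -35 0 0" --pt "0 -35 -35 0 0"

```text
t: 13.1
eef_pos: [153.6, -694.6, 446.8]
tcp_rot: [2.354, 0.035, 2.798]
ft_force: [-0.3, -0.9, 0.4]
opening: 1.0
grip_force: 0.0
```

```bash
sed -i 's/c=sorted(\[(ang(x),x,m\[1\]+\[m\[2\]\]) for x,m in zip(o,pl) if x is not None\],key=lambda b:b\[0\])\[:3\]/c=sorted([(ang(x),x,m[1]+[m[2]]) for x,m in zip(o,pl) if x is not None],key=lambda b:b[0])[:8]\n        pl=[(b[1],b[2],v) for b in c for v in dirs];o=po.map(runn,[(m[0],[m[2]]) for m in pl])\n        c=sorted([(ang(x),x,m[1]+[m[2]]) for x,m in zip(o,pl) if x is not None],key=lambda b:b[0])[:3]/' greedy.py; time OMP_NUM_THREADS=1 python3 greedy.py
```

```text
13.1 ([154.0, -695.0, 447.0], 'head 68 down 45') [-1.56, 1.03, 0.05, 0.71, 2.71, -2.24] 103
88.9 ([202.0, -770.0, 413.0], 'head 44 down 55') [-1.55, 1.03, 0.05, 0.65, 2.39, -2.29] [[0, -35, -35], [-28, -28, -28], [-35, 0, -35]]
89.4 ([12.0, -743.0, 450.0], 'head 47 down 55') [-1.76, 0.99, 0.05, 0.58, 2.55, -2.51] [[0, -35, -35], [-28, -28, -28], [0, 0, -49]]
89.4 ([170.0, -775.0, 412.0], 'head 43 down 54') [-1.59, 1.04, 0.05, 0.67, 2.4, -2.31] [[-28, -28, -28], [0, -35, -35], [-35, 0, -35]]
real	0m22.280s
user	1m14.047s
sys	0m0.298s
```

>>> carry_out --pt "0 -35 -35 0 0" --pt "0 -35 -35 0 0" --pt "0 -35 -35 0 0" --pt "0 -35 -35 0 0" --pt "0 -35 -35 0 0" --pt "0 -35 -35 0 0" --pt "-28 -28 -28 0 0" --pt "-28 -28 -28 0 0" --pt "-28 -28 -28 0 0" --pt "-28 -28 -28 0 0" --pt "-28 -28 -28 0 0" --pt "-28 -28 -28 0 0"

```text
t: 14.3
eef_pos: [112.5, -796.4, 298.9]
tcp_rot: [2.494, 0.136, 2.709]
ft_force: [-0.4, 0.3, -0.5]
opening: 0.999
grip_force: 0.0
```

```bash
OMP_NUM_THREADS=1 python3 greedy.py
```

```text
14.3 ([113.0, -796.0, 299.0], 'head 55 down 52') [-1.63, 1.17, 0.05, 0.52, 2.44, -2.5] 94
77.1 ([-33.0, -819.0, 403.0], 'head 22 down 62') [-1.83, 1.02, 0.05, 0.53, 2.31, -2.61] [[0, 0, -49], [0, -35, -35], [-28, -28, -28]]
77.2 ([72.0, -849.0, 391.0], 'head 17 down 59') [-1.72, 1.05, 0.05, 0.62, 2.2, -2.46] [[-35, 0, -35], [0, -35, -35], [-28, -28, -28]]
77.3 ([183.0, -853.0, 406.0], 'head 14 down 57') [-1.61, 1.04, 0.05, 0.67, 2.12, -2.33] [[-35, 0, -35], [-28, -28, -28], [-28, -28, -28]]
```

>>> carry_out --pt "-35 0 -35 0 0" --pt "-35 0 -35 0 0" --pt "-35 0 -35 0 0" --pt "-35 0 -35 0 0" --pt "-35 0 -35 0 0" --pt "-35 0 -35 0 0" --pt "0 -35 -35 0 0" --pt "0 -35 -35 0 0" --pt "0 -35 -35 0 0" --pt "0 -35 -35 0 0" --pt "0 -35 -35 0 0" --pt "0 -35 -35 0 0"

```text
t: 15.5
eef_pos: [57.1, -816.6, 373.7]
tcp_rot: [2.635, 0.279, 2.613]
ft_force: [0.0, 0.5, -1.0]
opening: 0.997
grip_force: 0.0
```

>>> carry_out --pt "-28 -28 -28 0 0" --pt "-28 -28 -28 0 0" --pt "-28 -28 -28 0 0" --pt "-28 -28 -28 0 0" --pt "-28 -28 -28 0 0" --pt "-28 -28 -28 0 0"

```text
t: 16.1
eef_pos: [77.4, -851.0, 384.4]
tcp_rot: [2.731, 0.367, 2.568]
ft_force: [-1.5, 0.6, 1.0]
opening: 0.998
grip_force: 0.0
```

```bash
OMP_NUM_THREADS=1 python3 greedy.py;date
```

```text
16.1 ([78.0, -851.0, 384.0], 'head 18 down 59') [-1.72, 1.05, 0.05, 0.61, 2.2, -2.46] 77
56.4 ([73.0, -1006.0, 343.0], 'head -30 down 54') [-1.73, 1.12, 0.05, 0.59, 1.7, -2.51] [[0, -35, -35], [-35, -35, 0], [-35, -35, 0]]
56.4 ([-74.0, -870.0, 538.0], 'head -30 down 54') [-1.93, 0.89, 0.05, 0.69, 1.98, -2.52] [[0, -35, -35], [-28, -28, -28], [-28, -28, -28]]
56.4 ([7.0, -954.0, 434.0], 'head -30 down 54') [-1.81, 1.01, 0.05, 0.63, 1.82, -2.52] [[0, -35, -35], [-28, -28, -28], [-35, -35, 0]]
Mon Nov 30 09:52:49 UTC 2026
```

>>> carry_out --pt "0 -35 -35 0 0" --pt "0 -35 -35 0 0" --pt "0 -35 -35 0 0" --pt "0 -35 -35 0 0" --pt "0 -35 -35 0 0" --pt "0 -35 -35 0 0" --pt "-28 -28 -28 0 0" --pt "-28 -28 -28 0 0" --pt "-28 -28 -28 0 0" --pt "-28 -28 -28 0 0" --pt "-28 -28 -28 0 0" --pt "-28 -28 -28 0 0"

```text
t: 17.3
eef_pos: [-61.7, -874.0, 455.8]
tcp_rot: [2.943, 0.528, 2.512]
ft_force: [-0.6, 1.0, 0.2]
opening: 1.0
grip_force: 0.0
```

>>> carry_out --pt "-35 -35 0 0 0" --pt "-35 -35 0 0 0" --pt "-35 -35 0 0 0" --pt "-35 -35 0 0 0" --pt "-35 -35 0 0 0" --pt "-35 -35 0 0 0" --pt "-35 -35 0 0 0" --pt "-35 -35 0 0 0" --pt "-35 -35 0 0 0" --pt "-35 -35 0 0 0" --pt "-35 -35 0 0 0" --pt "-35 -35 0 0 0"

```text
t: 18.5
eef_pos: [45.4, -1011.7, 440.8]
tcp_rot: [-3.089, 0.735, 2.493]
ft_force: [0.8, 0.1, -1.2]
opening: 1.001
grip_force: 0.0
```

```bash
OMP_NUM_THREADS=1 python3 greedy.py; python3 - <<'E'
from cell import env
from plan import *
q=np.array(env.state()["joints"])
for k in range(4): q=seg(q,perp(q),6)
E
```

```text
18.5 ([46.0, -1012.0, 441.0], 'head -42 down 48') [-1.76, 1.03, 0.05, 0.62, 1.62, -2.49] 50
33.4 ([-124.0, -1159.0, 339.0], 'head -66 down 30') [-1.88, 1.21, 0.05, 0.71, 1.09, -2.69] [[0, -49, 0], [-35, -35, 0], [0, -35, 35]]
33.9 ([-103.0, -1062.0, 579.0], 'head -66 down 28') [-1.89, 0.96, 0.05, 0.68, 1.27, -2.54] [[0, -49, 0], [-35, -35, 0], [-35, -35, 0]]
34.0 ([-35.0, -1137.0, 460.0], 'head -66 down 28') [-1.8, 1.09, 0.05, 0.63, 1.12, -2.55] [[0, -49, 0], [-35, -35, 0], [-28, -28, 28]]
6 [8, -48, 0] ([-134.0, -1053.0, 358.0], 'head -50 down 43') [-1.94, 1.14, 0.05, 0.7, 1.5, -2.68]
6 [12, -47, 0] ([-280.0, -1057.0, 309.0], 'head -60 down 41') [-2.06, 1.2, 0.05, 0.71, 1.41, -2.69]
6 [9, -48, 0] ([-427.0, -1033.0, 279.0], 'head -70 down 39') [-2.19, 1.24, 0.05, 0.72, 1.32, -2.69]
6 [6, -49, 0] ([-570.0, -981.0, 266.0], 'head -80 down 37') [-2.32, 1.26, 0.05, 0.73, 1.26, -2.69]
```

>>> carry_out --pt "8 -48 0 0 0" --pt "8 -48 0 0 0" --pt "8 -48 0 0 0" --pt "8 -48 0 0 0" --pt "8 -48 0 0 0" --pt "8 -48 0 0 0" --pt "12 -47 0 0 0" --pt "12 -47 0 0 0" --pt "12 -47 0 0 0" --pt "12 -47 0 0 0" --pt "12 -47 0 0 0" --pt "12 -47 0 0 0"

```text
t: 19.7
eef_pos: [-285.7, -1055.7, 305.3]
tcp_rot: [-2.978, 0.841, 2.32]
ft_force: [-0.6, 0.7, -0.3]
opening: 0.997
grip_force: 0.0
```

>>> carry_out --pt "9 -48 0 0 0" --pt "9 -48 0 0 0" --pt "9 -48 0 0 0" --pt "9 -48 0 0 0" --pt "9 -48 0 0 0" --pt "9 -48 0 0 0" --pt "6 -48 0 0 0" --pt "6 -48 0 0 0" --pt "6 -48 0 0 0" --pt "6 -48 0 0 0" --pt "6 -48 0 0 0" --pt "6 -48 0 0 0"

```text
t: 20.9
eef_pos: [-578.9, -975.2, 254.1]
tcp_rot: [-2.949, 0.905, 1.996]
ft_force: [-0.3, -0.9, 0.1]
opening: 1.0
grip_force: 0.0
```

```bash
cat > p5.py <<'E'
from cell import env
from plan import *
from beam import dirs
q=np.array(env.state()["joints"]);print(round(env.state()["t"],1),info(q),q.round(2).tolist())
qq=q
for k in range(2): qq=seg(qq,perp(qq),6)
for h in(-85,-90,-95,-100,-105):
  for d in(28,32,36,40):
    r=ik(np.array([440,-215,215]),ori(h,d,0),6)[0];print(h,d,"hook","%.4f"%r[0],r[1].round(2).tolist() if r[0]<1e-5 else "")
E
python3 p5.py;date
```

```text
20.9 ([-579.0, -975.0, 254.0], 'head -80 down 37') [-2.33, 1.27, 0.05, 0.74, 1.26, -2.68]
6 [2, -49, 0] ([-710.0, -900.0, 258.0], 'head -89 down 35') [-2.46, 1.28, 0.05, 0.76, 1.21, -2.69]
6 [2, -49, 0] ([-831.0, -802.0, 269.0], 'head -99 down 33') [-2.59, 1.27, 0.05, 0.77, 1.17, -2.69]
-85 28 hook 0.0244 
-85 32 hook 0.0143 
-85 36 hook 0.0068 
-85 40 hook 0.0020 
-90 28 hook 0.0141 
-90 32 hook 0.0072 
-90 36 hook 0.0025 
-90 40 hook 0.0002 
-95 28 hook 0.0062 
-95 32 hook 0.0022 
-95 36 hook 0.0002 
-95 40 hook 0.0000 [-0.13, 0.38, 2.05, -1.09, 1.04, 0.71]
-100 28 hook 0.0014 
-100 32 hook 0.0001 
-100 36 hook 0.0000 [-0.1, 0.43, 2.01, -1.09, 1.14, 0.79]
-100 40 hook 0.0000 [-0.13, 0.41, 2.0, -1.03, 1.1, 0.72]
-105 28 hook 0.0000 [-0.07, 0.52, 1.98, -1.12, 1.29, 0.91]
-105 32 hook 0.0000 [-0.09, 0.49, 1.97, -1.08, 1.25, 0.86]
-105 36 hook 0.0000 [-0.11, 0.46, 1.97, -1.03, 1.2, 0.8]
-105 40 hook 0.0000 [-0.13, 0.43, 1.96, -0.98, 1.16, 0.74]
Mon Nov 30 09:53:55 UTC 2026
```

```bash
python3 - <<'E'
from h import *
sc=dict(np.load("scene0.npz"))
for uv in [(10,225),(100,188),(240,100),(345,20),(372,140)]: print(uv,atz(sc,uv,-750).round(0),atz(sc,uv,0).round(0))
E
```

```text
(10, 225) [-1763.  -700.  -750.] [-452. -811.    0.]
(100, 188) [-1757.   -90.  -750.] [-449. -470.    0.]
(240, 100) [-2388.  1846.  -750.] [-801.  611.    0.]
(345, 20) [-4349.  6443.  -750.] [-1896.  3178.     0.]
(372, 140) [-628. 1993. -750.] [182. 693.   0.]
```

>>> carry_out --pt "2 -49 0 0 0" --pt "2 -49 0 0 0" --pt "2 -49 0 0 0" --pt "2 -49 0 0 0" --pt "2 -49 0 0 0" --pt "2 -49 0 0 0" --pt "2 -49 0 0 0" --pt "2 -49 0 0 0" --pt "2 -49 0 0 0" --pt "2 -49 0 0 0" --pt "2 -49 0 0 0" --pt "2 -49 0 0 0"

```text
t: 22.1
eef_pos: [-836.0, -796.1, 264.4]
tcp_rot: [-2.888, 0.969, 1.723]
ft_force: [0.1, 0.6, -1.2]
opening: 1.004
grip_force: 0.0
```

>>> carry_out --pt "2 -49 0 0 0" --pt "2 -49 0 0 0" --pt "2 -49 0 0 0"

```text
t: 22.4
eef_pos: [-892.8, -736.7, 269.1]
tcp_rot: [-2.877, 0.984, 1.653]
ft_force: [-0.3, -0.0, -0.9]
opening: 0.999
grip_force: 0.0
```

```bash
cat > p6.py <<'E'
from cell import env
from plan import *
q=np.array(env.state()["joints"]);print(round(env.state()["t"],1),info(q),q.round(2).tolist())
P,R=fk(p,q);print("tool y",R.as_matrix()[:,1].round(2),"tool x",R.as_matrix()[:,0].round(2))
for W in ([(-300,-750,500),(250,-450,600),(500,0,500),(530,480,300)],[(-300,-750,600),(300,-550,650),(600,0,500),(560,520,300)]):
    qq=q;print('--')
    for X in W: qq=goto(qq,X)
E
python3 p6.py
```

```text
22.4 ([-893.0, -737.0, 269.0], 'head -103 down 32') [-2.67, 1.28, 0.05, 0.78, 1.16, -2.68]
tool y [ 0.98 -0.14 -0.14] tool x [-0.05  0.55 -0.83]
--
13 [-17, 42, -18] ([-345.0, -790.0, 544.0], 'head -103 down 35') [-2.16, 0.37, 1.17, 0.46, 0.73, -2.28]
15 [10, 35, -27] ([243.0, -454.0, 597.0], 'head -103 down 35') [-0.82, -0.08, 1.59, -0.84, 1.13, -0.56]
11 [31, 18, -32] ([499.0, -1.0, 500.0], 'head -103 down 35') [0.29, 0.33, 1.34, -0.86, 1.92, 0.26]
11 [40, -1, -25] ([535.0, 477.0, 303.0], 'head -103 down 35') [0.81, 1.04, 0.48, -0.66, 2.39, 0.59]
--
14 [-22, 38, -20] ([-338.0, -786.0, 631.0], 'head -103 down 34') [-2.15, 0.36, 0.99, 0.38, 0.89, -2.18]
14 [8, 42, -23] ([297.0, -544.0, 650.0], 'head -103 down 34') [-0.87, 0.09, 1.3, -0.8, 1.17, -0.7]
14 [31, 17, -29] ([597.0, 0.0, 495.0], 'head -103 down 34') [0.25, 0.49, 1.11, -0.91, 1.94, 0.16]
12 [38, -7, -25] ([555.0, 509.0, 298.0], 'head -103 down 34') [0.82, 1.2, 0.13, -0.84, 2.54, 0.37]
```

>>> carry_out --pt "-17 42 -18 0 0" --pt "-17 42 -18 0 0" --pt "-17 42 -18 0 0" --pt "-17 42 -18 0 0" --pt "-17 42 -18 0 0" --pt "-17 42 -18 0 0" --pt "-17 42 -18 0 0" --pt "-17 42 -18 0 0" --pt "-17 42 -18 0 0" --pt "-17 42 -18 0 0" --pt "-17 42 -18 0 0" --pt "-17 42 -18 0 0"

```text
t: 23.6
eef_pos: [-388.3, -789.9, 525.8]
tcp_rot: [-2.955, 0.946, 1.578]
ft_force: [0.3, -0.8, 0.4]
opening: 1.001
grip_force: 0.0
```

>>> carry_out --pt "10 38 -25 0 0" --pt "10 38 -25 0 0" --pt "10 38 -25 0 0" --pt "10 38 -25 0 0" --pt "10 38 -25 0 0" --pt "10 38 -25 0 0" --pt "10 38 -25 0 0" --pt "10 38 -25 0 0" --pt "10 38 -25 0 0" --pt "10 38 -25 0 0" --pt "10 38 -25 0 0" --pt "10 38 -25 0 0"

```text
t: 24.8
eef_pos: [112.9, -544.7, 551.5]
tcp_rot: [-2.957, 0.948, 1.576]
ft_force: [0.0, 0.1, -0.3]
opening: 1.0
grip_force: 0.0
```

```bash
python3 now.py 500,0,500 530,480,300
```

```text
24.8 ([113.0, -545.0, 551.0], 'head -103 down 35') [-1.27, -0.1, 1.72, -0.65, 0.74, -0.88] [0.0, 0.0, -0.0] 1.0
14 [26, 22, -34] ([501.0, 3.0, 496.0], 'head -103 down 35') [0.29, 0.34, 1.34, -0.86, 1.92, 0.27]
11 [40, -2, -25] ([528.0, 483.0, 298.0], 'head -103 down 35') [0.82, 1.04, 0.49, -0.65, 2.38, 0.61]
```

>>> carry_out --pt "26 22 -34 0 0" --pt "26 22 -34 0 0" --pt "26 22 -34 0 0" --pt "26 22 -34 0 0" --pt "26 22 -34 0 0" --pt "26 22 -34 0 0" --pt "26 22 -34 0 0" --pt "26 22 -34 0 0" --pt "26 22 -34 0 0" --pt "26 22 -34 0 0" --pt "26 22 -34 0 0" --pt "26 22 -34 0 0"

```text
t: 26.0
eef_pos: [444.4, -73.8, 503.7]
tcp_rot: [-2.957, 0.945, 1.577]
ft_force: [1.2, -0.2, 0.0]
opening: 1.001
grip_force: 0.0
```

>>> carry_out --pt "40 3 -28 0 0" --pt "40 3 -28 0 0" --pt "40 3 -28 0 0" --pt "40 3 -28 0 0" --pt "40 3 -28 0 0" --pt "40 3 -28 0 0" --pt "40 3 -28 0 0" --pt "40 3 -28 0 0" --pt "40 3 -28 0 0"

```text
t: 26.9
eef_pos: [514.2, 334.0, 353.5]
tcp_rot: [-2.956, 0.944, 1.577]
ft_force: [0.5, 0.2, 0.1]
opening: 1.001
grip_force: 0.0
```

```bash
cat > look.py <<'E'
from cell import env
from plan import *
from h import *
import sys
n=sys.argv[1];c=wcam(env);cv2.imwrite(f"pics/{n}.png",c["color"][:,:,::-1]);np.savez(n+".npz",**c)
q=np.array(env.state()["joints"]);print(round(env.state()["t"],1),info(q),q.round(2).tolist());P,R=fk(p,q);M=R.as_matrix();print(M.round(3).tolist())
for nm,X in [("mugrim",(474,328,80)),("mugbase",(474,328,0))]:print(nm,pix(c,X).round(0))
E
python3 look.py w1
```

```text
26.9 ([514.0, 339.0, 348.0], 'head -103 down 35') [0.71, 0.76, 0.97, -0.63, 2.16, 0.64]
[[-0.01, 0.984, -0.18], [0.584, -0.14, -0.799], [-0.812, -0.113, -0.573]]
mugrim [311. -28.]
mugbase [319. -76.]
```

View pics/w1.png

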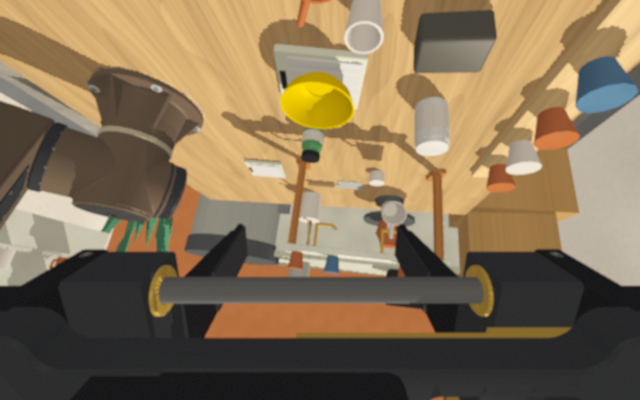

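The wrist view looks over the bowl at (317,100), with the ledge hooks near (315,235) and the white mug on its hook at (390,215). The mug itself is just above the frame, so I'll back off to a pre-grasp pose and look again.

>>> carry_out --pt "0 0 0 7.9 0" --pt "39 -6 8 0 0" --pt "39 -6 8 0 0" --pt "39 -6 8 0 0" --pt "39 -6 8 0 0" --pt "39 -6 8 0 0" --pt "36 -6 0 0 0" --pt "0 0 0 0 0"

```text
t: 27.75
eef_pos: [500.7, 438.7, 137.0]
tcp_rot: [-3.141, 0.962, 1.349]
ft_force: [-0.1, -0.4, -0.3]
opening: 1.001
grip_force: 0.0
```

```bash
python3 look.py w2
```

```text
27.8 ([501.0, 438.0, 140.0], 'head -103 down 35') [0.8, 1.03, 0.93, -0.49, 2.02, 1.01]
[[0.128, 0.975, -0.18], [0.559, -0.221, -0.799], [-0.819, 0.002, -0.573]]
mugrim [319. 200.]
mugbase [319. 137.]
```

View pics/w2.png

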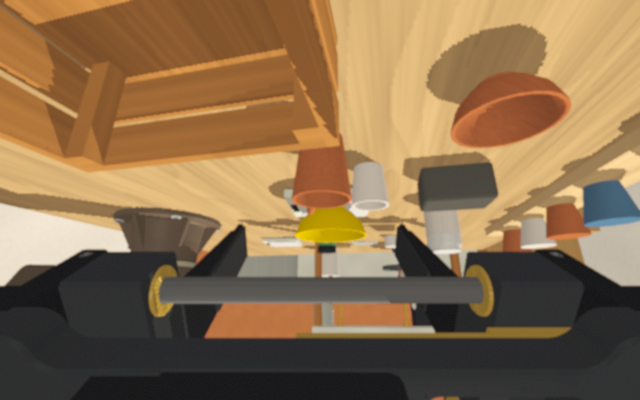

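The mug's rim is centred at (322,197), against a prediction of (319,200), so my position for it holds and it lies between the fingers. The handle is hidden behind it, the slip bowl at (510,110) is clear, and I'll go in and close.

>>> carry_out --pt "1 0 31 0 0" --pt "1 0 31 0 0" --pt "1 0 31 0 0" --pt "1 0 30 0 0" --pt "1 0 30 0 0" --pt "0 0 0 0 1" --pt "0 0 0 0 1" --pt "0 0 0 0 1" --pt "0 0 0 0 1" --pt "0 0 0 0 1"

```text
t: 28.8
eef_pos: [475.3, 319.6, 50.7]
tcp_rot: [3.133, 0.957, 1.341]
ft_force: [0.7, 2.2, 6.0]
opening: 0.679
grip_force: 29.3
```

```bash
cat > p7.py <<'E'
from cell import env
from plan import *
s=env.state();q=np.array(s["joints"]);print(round(s["t"],2),info(q),q.round(2).tolist(),"ft",s["ft_force"].round(1) if hasattr(s["ft_force"],"round") else s["ft_force"],s["opening"],s["grip_force"])
print(fk(p,q)[1].as_matrix().round(3).tolist())
E
python3 p7.py;date
```

```text
28.8 ([475.0, 320.0, 51.0], 'head -103 down 35') [0.72, 0.97, 1.34, -0.5, 1.67, 1.12] ft [0.7 2.2 6. ] 0.6786379507135559 29.262715799128358
[[0.131, 0.975, -0.178], [0.561, -0.221, -0.798], [-0.817, 0.005, -0.576]]
Mon Nov 30 09:55:54 UTC 2026
```

```bash
cat > mug.py <<'E'
from plan import *
from h import *
R0=Ro.from_matrix([[0.131,0.975,-0.178],[0.561,-0.221,-0.798],[-0.817,0.005,-0.576]]);P0=np.array([475.3,319.6,50.7])
az=np.radians(-115);MO=np.array([476,328,0]);MR=Ro.from_euler("z",az-np.pi/2)
def mp(pt,P,R): # mug-local point -> world with tool at P,R
    return P+R.apply(R0.inv().apply(MO+MR.apply(pt)-P0))
def mdir(v,R): return R.apply(R0.inv().apply(MR.apply(v)))
rim=[[34.5*np.cos(a),34.5*np.sin(a),80] for a in np.linspace(0,2*np.pi,73)]
E
python3 - <<'E'
from mug import *
for t in(-100,-120,-135,-150,-165,-175,135,165):
    R=R0*E("z",np.radians(t));P=np.zeros(3)
    w=np.array([mp(x,P,R) for x in rim]);lip=w[w[:,2].argmin()];a=mdir([0,0,1],R)
    hd=min(mp(x,P,R)[2] for x in([0,73,76],[0,73,70],[0,61,28],[25,0,0],[-25,0,0],[0,-25,0]))
    r=ik(np.array([440,60,180]),R,8)[0]
    print(t,"lip",lip.round(0),"axis",a.round(2),"elev %.0f"%np.degrees(np.arcsin(a[2])),"lowest",round(hd),"ik %.4f"%r[0],r[1].round(2).tolist())
E
```

```text
-100 lip [ 30.  20. -22.] axis [0.91 0.36 0.22] elev 12 lowest -28 ik 0.0000 [0.42, 0.59, 1.82, -0.72, 1.46, -0.73]
-120 lip [ 23.  19. -28.] axis [ 0.84  0.54 -0.  ] elev -0 lowest -33 ik 0.0000 [0.42, 0.59, 1.82, -0.72, 1.46, -1.08]
-135 lip [ 15.  21. -31.] axis [ 0.74  0.66 -0.14] elev -8 lowest -44 ik 0.0000 [0.42, 0.59, 1.82, -0.72, 1.46, -1.34]
-150 lip [ 12.  18. -33.] axis [ 0.59  0.77 -0.25] elev -14 lowest -55 ik 0.0000 [0.42, 0.59, 1.82, -0.72, 1.46, -1.61]
-165 lip [  8.  18. -34.] axis [ 0.41  0.86 -0.31] elev -18 lowest -63 ik 0.0000 [0.42, 0.59, 1.82, -0.72, 1.46, -1.87]
-175 lip [  7.  18. -34.] axis [ 0.27  0.9  -0.33] elev -19 lowest -66 ik 0.0000 [0.42, 0.59, 1.82, -0.72, 1.46, -2.04]
135 lip [ -4.  26. -32.] axis [-0.39  0.91 -0.14] elev -8 lowest -64 ik 0.0178 [0.46, 0.61, 1.87, -0.8, 1.45, -2.69]
165 lip [  3.  19. -34.] axis [-0.    0.95 -0.31] elev -18 lowest -70 ik 0.0000 [0.42, 0.59, 1.82, -0.72, 1.46, -2.39]
```

>>> carry_out --pt "-20 0 -14 0 1" --pt "-41 0 -29 0 1" --pt "-21 0 -15 0 1" --pt "-25 -1 36 0 1" --pt "-25 -1 36 0 1" --pt "-25 -1 36 0 1" --pt "-25 0 36 0 1" --pt "-25 0 36 0 1" --pt "-25 -1 36 0 1" --pt "0 0 0 -8 1" --pt "0 0 0 -8 1" --pt "0 0 0 -8 1"

```text
t: 30.0
eef_pos: [412.8, 63.8, 148.2]
tcp_rot: [-2.618, 0.842, 2.008]
ft_force: [0.9, -0.3, -3.3]
opening: 0.671
grip_force: 29.6
```

```bash
python3 p7.py
```

```text
30.0 ([412.0, 64.0, 149.0], 'head -103 down 35') [0.45, 0.62, 1.9, -0.71, 1.4, 0.67] ft [ 0.9 -0.3 -3.3] 0.6705584351972408 29.603477237363904
[[-0.282, 0.943, -0.179], [0.603, 0.029, -0.797], [-0.746, -0.333, -0.577]]
```

Lifted and over the bowl, and the weight on the wrist is right. Now the pour.

>>> carry_out --pt "0 0 0 -8.5 1" --pt "0 0 0 -8.5 1" --pt "0 0 0 -8.5 1" --pt "0 0 0 -8.5 1" --pt "0 0 0 -8.5 1" --pt "0 0 0 -8.5 1" --pt "0 0 0 -8.5 1" --pt "0 0 0 -8.5 1" --pt "0 0 0 -8.5 1" --pt "0 0 0 -8.5 1" --pt "0 0 0 -6 1" --pt "0 0 0 -6 1"

```text
t: 31.2
eef_pos: [412.8, 64.2, 148.1]
tcp_rot: [-2.259, -0.434, -3.029]
ft_force: [0.0, -0.4, -2.4]
opening: 0.669
grip_force: 29.3
```

>>> carry_out --pt "0 0 0 -6 1" --pt "0 0 0 -6 1" --pt "0 0 0 -6 1" --pt "0 0 0 -6 1" --pt "0 0 0 -6 1" --pt "0 0 0 -6 1" --pt "0 0 0 -6 1" --pt "0 0 0 0 1" --pt "0 0 0 0 1" --pt "0 0 0 0 1"

```text
t: 32.2
eef_pos: [412.6, 63.8, 148.3]
tcp_rot: [-2.74, -0.895, -2.29]
ft_force: [0.5, -0.8, -2.3]
opening: 0.667
grip_force: 29.2
```

```bash
python3 - <<'E'
from cell import env
import cv2,numpy as np
a=env.read_camera("top")["color"];b=env.read_camera("scene")["color"];w=env.read_camera("wrist")["color"]
f=lambda im:cv2.resize(im,(400,300),interpolation=cv2.INTER_CUBIC)
o=np.vstack([np.hstack([f(a[130:250,210:370]),f(b[150:240,300:420])]),np.hstack([f(w),f(b)])])
cv2.imwrite("pics/pour.png",o[:,:,::-1]);print(env.state()["t"],env.state()["ft_force"])
E
```

```text
32.35 [-0.17949939  0.09962745 -2.81223512]
```

View pics/pour.png

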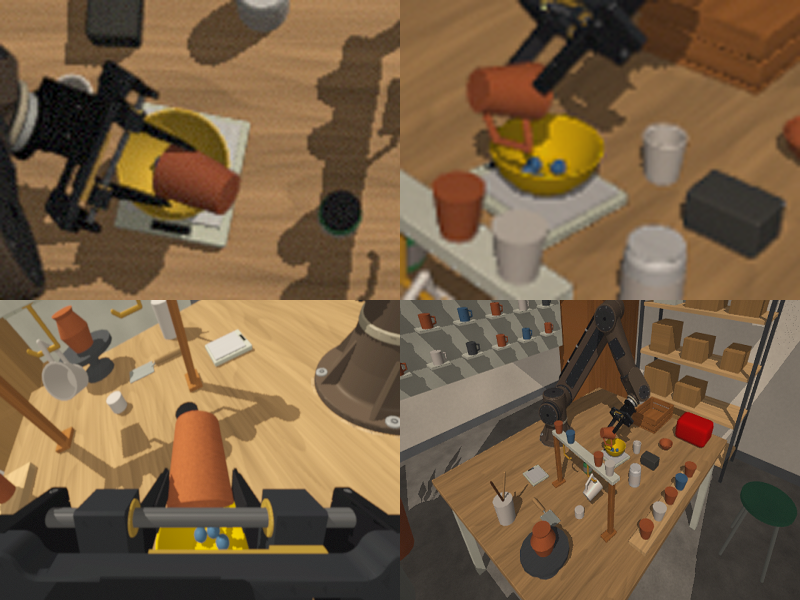

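The beads are out: a cluster of four blue beads lies in the bowl, at about (210,537) in the wrist tile. The wrist now reads about 2.5 N, which is the empty mug. Next I'll locate the hook from this wrist view and the earlier scene and wrist pictures.

```bash
python3 - <<'E'
from cell import env
from h import *
c=wcam(env);np.savez("w3.npz",**c)
sc=dict(np.load("scene0.npz"));w1=dict(np.load("w1.npz"))
H=np.array([398,-282,200.]);ey=np.array([.992,-.125,0]);
pts={"orig":H,"tip":H+56*ey+[0,0,10],"top":H+[0,0,70]}
for n,cc in(("w3",c),("w1",w1),("sc",sc)):print(n,{k:pix(cc,v).round(0).tolist() for k,v in pts.items()},cc["K"][0,0].round(0))
def crop(cc,u,v,w,h,f):
    return cv2.resize(cc["color"][v:v+h,u:u+w],None,fx=f,fy=f,interpolation=cv2.INTER_CUBIC)
u,v=pix(c,H).astype(int);u0=max(0,min(640-200,u-100));v0=max(0,v-60)
a=crop(c,u0,v0,200,100,4)[:, :800]
u,v=pix(w1,H).astype(int);u1,v1=u-40,v-35
b=crop(w1,u1,v1,80,50,5)
u,v=pix(sc,H).astype(int);u2,v2=u-30,v-25
d=crop(sc,u2,v2,80,40,5)
o=np.zeros((600,800,3),np.uint8)+40;o[:a.shape[0],:a.shape[1]]=a;o[400:400+min(200,b.shape[0]),:400]=b[:200];o[400:400+d.shape[0],400:800]=d
cv2.imwrite("pics/hook.png",o[:,:,::-1]);print("offs",(u0,v0),(u1,v1),(u2,v2))
E
```

```text
w3 {'orig': [224.0, 9.0], 'tip': [180.0, 17.0], 'top': [193.0, -58.0]} 290.0
w1 {'orig': [317.0, 223.0], 'tip': [336.0, 228.0], 'top': [314.0, 247.0]} 290.0
sc {'orig': [262.0, 206.0], 'tip': [272.0, 211.0], 'top': [260.0, 188.0]} 395.0
offs (np.int64(123), 0) (np.int64(277), np.int64(188)) (np.int64(232), np.int64(181))
```

View pics/hook.png

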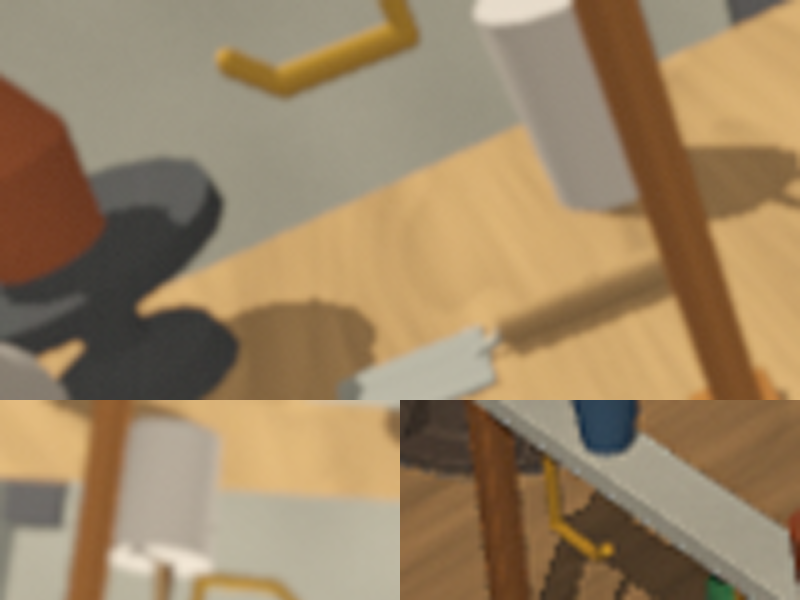

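>>> carry_out --pt "0 0 0 8.5 1" --pt "0 0 0 8.5 1" --pt "0 0 0 8.5 1" --pt "0 0 0 8.5 1" --pt "0 0 0 8.5 1" --pt "0 0 0 8.5 1" --pt "0 0 0 8.5 1" --pt "0 0 0 8.5 1" --pt "0 0 0 8.5 1" --pt "0 0 0 8.5 1" --pt "0 0 0 8.5 1" --pt "0 0 0 8.5 1"

```text
t: 33.6
eef_pos: [412.5, 63.7, 148.3]
tcp_rot: [-2.252, 0.417, 2.604]
ft_force: [1.2, -0.5, -3.2]
opening: 0.664
grip_force: 29.5
```

>>> carry_out --pt "0 0 0 8.5 1" --pt "0 0 0 8.5 1" --pt "0 0 0 8.5 1" --pt "0 0 0 8.5 1" --pt "0 0 0 8.5 1" --pt "0 0 0 8.5 1" --pt "0 0 0 8.5 1" --pt "0 0 0 1.5 1"

```text
t: 34.4
eef_pos: [412.5, 63.7, 148.3]
tcp_rot: [3.13, 0.957, 1.335]
ft_force: [-0.3, -0.4, -2.5]
opening: 0.66
grip_force: 29.6
```

```bash
cat > stage.py <<'E'
from mug import *
from cell import env
sc=dict(np.load("scene0.npz"));w1=dict(np.load("w1.npz"));w3=dict(np.load("w3.npz"))
O,e=tri([(w3,(223.4,8.6)),(w1,(317.5,224.5)),(sc,(263,205.6))]);print("bend",O.round(1),np.round(e,1))
T,e=tri([(w3,(179.2,14.6)),(sc,(273,211))]);print("tip",T.round(1),np.round(e,1),np.linalg.norm(T-O).round(1))
s=env.state();q=np.array(s["joints"]);P,R=fk(p,q);P=np.array(s["eef_pos"])
H=np.array([O[0],O[1],200]);ey=np.array([.992,-.125,0]);ex=np.array([-.125,-.992,0])
for nm,X in [("stage",H+90*ey-60*ex),("entry",H+90*ey),("in",H+28*ey)]:
    d=X-mp([0,43,40],P,R);v=R.inv().apply(d)
    r=ik(P+d,R,6,q0=q)[0]
    print(nm,"world",d.round(0),"TCP",(P+d).round(0),"tool",v.round(0),"ik %.5f"%r[0],r[1].round(2).tolist())
E
python3 stage.py
```

```text
bend [ 399.4 -280.1  202.4] [1.8 0.8 0.3]
tip [ 453.8 -287.7  211.7] [1.1 0.4] 55.7
stage world [ 101. -265.   62.] TCP [ 514. -201.  211.] tool [-186.  158.  157.] ik 0.00000 [-0.06, 0.54, 1.81, -1.02, 1.25, 0.75]
entry world [  94. -324.   62.] TCP [ 506. -261.  211.] tool [-220.  164.  206.] ik 0.00000 [-0.17, 0.53, 1.83, -1.08, 1.18, 0.72]
in world [  32. -317.   62.] TCP [ 445. -253.  211.] tool [-224.  103.  211.] ik 0.00000 [-0.18, 0.46, 1.98, -1.12, 1.14, 0.8]
```

>>> carry_out --pt "-31 26 26 0 1" --pt "-31 26 26 0 1" --pt "-31 26 26 0 1" --pt "-31 26 26 0 1" --pt "-31 27 26 0 1" --pt "-31 27 27 0 1" --pt "0 0 0 0 1"

```text
t: 35.1
eef_pos: [514.9, -205.4, 211.9]
tcp_rot: [3.135, 0.958, 1.339]
ft_force: [0.4, -0.0, -2.3]
opening: 0.663
grip_force: 29.6
```

```bash
python3 - <<'E'
from mug import *
from cell import env
s=env.state();P=np.array(s["eef_pos"]);R=Ro.from_euler("xyz",s["tcp_rot"]);print(s["t"],P.round(1),s["opening"])
sc=env.read_camera("scene");tp=env.read_camera("top");w=wcam(env)
np.savez("sc4.npz",**sc);np.savez("tp4.npz",**tp);np.savez("w4.npz",**w)
pts={"rimc":[0,0,80],"basec":[0,0,0],"hout":[0,71,76],"hlow":[0,58,24]}
for n,c in(("sc",sc),("tp",tp),("w",w)):print(n,{k:pix(c,mp(v,P,R)).round(1).tolist() for k,v in pts.items()})
def crop(cc,uv,hw,hh,f):
    u,v=[int(round(x)) for x in uv];u=max(hw,min(640-hw,u));v=max(hh,min(400-hh,v));print("off",u-hw,v-hh,"f",f)
    return cv2.resize(cc["color"][v-hh:v+hh,u-hw:u+hw],None,fx=f,fy=f,interpolation=cv2.INTER_CUBIC)
m=mp([0,20,40],P,R)
a=crop(sc,pix(sc,m),40,30,5);b=crop(tp,pix(tp,m),40,30,5)
o=np.vstack([np.hstack([a,b]),np.hstack([cv2.resize(w["color"],(480,300)),np.zeros((300,320,3),np.uint8)])])
cv2.imwrite("pics/st.png",o[:,:,::-1])
E
```

```text
35.1 [ 514.9 -205.4  211.9] 0.6629402300621283
sc {'rimc': [306.7, 197.8], 'basec': [307.0, 217.9], 'hout': [285.5, 204.1], 'hlow': [290.1, 216.5]}
tp {'rimc': [384.8, 161.0], 'basec': [381.4, 167.5], 'hout': [408.7, 173.2], 'hlow': [401.3, 174.9]}
w {'rimc': [321.3, 272.0], 'basec': [320.8, 160.7], 'hout': [303.9, 273.2], 'hlow': [307.1, 212.5]}
off 261 180 f 5
off 350 138 f 5
```

View pics/st.png

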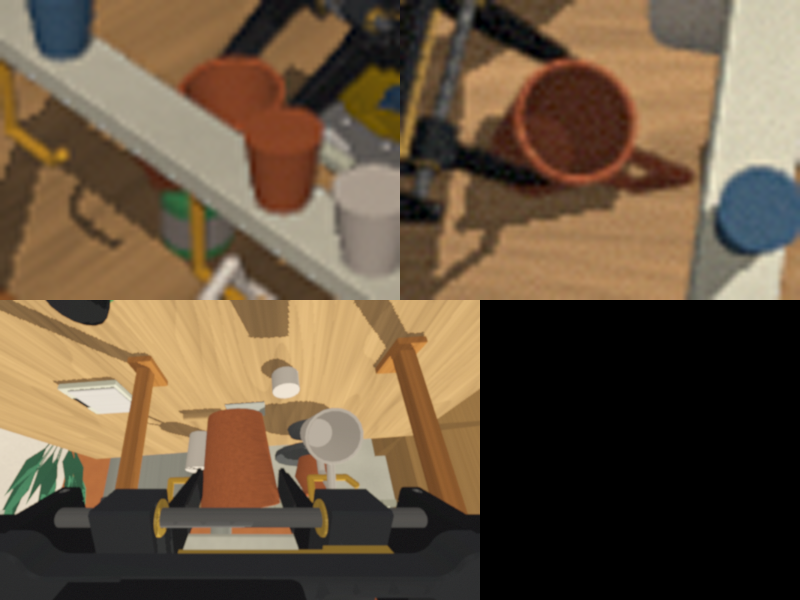

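In the top crop the mug's rim is at (176,123), which is image pixel (385,163). The handle tip is at (408,173). Both are within 2 px of the prediction, so the mug has not slipped. I'll take the handle in beside the tip, then over it.

>>> carry_out --pt "-11 -1 16 0 1" --pt "-11 -1 16 0 1" --pt "-10 -2 15 0 1" --pt "0 0 0 0 1"

```text
t: 35.65
eef_pos: [496.7, -255.3, 209.4]
tcp_rot: [3.139, 0.958, 1.346]
ft_force: [0.7, 0.2, -2.3]
opening: 0.663
grip_force: 29.7
```

>>> carry_out --pt "0 -9 1 0 1" --pt "0 -9 1 0 1" --pt "0 -9 1 0 1"

```text
t: 35.95
eef_pos: [470.0, -250.8, 207.7]
tcp_rot: [3.136, 0.957, 1.344]
ft_force: [-0.8, 0.4, -2.2]
opening: 0.661
grip_force: 29.6
```

>>> carry_out --pt "-1 -9 0 0 1" --pt "-1 -9 1 0 1" --pt "-1 -9 0 0 1" --pt "0 0 0 0 1"

```text
t: 36.35
eef_pos: [442.8, -248.1, 209.9]
tcp_rot: [3.135, 0.957, 1.342]
ft_force: [0.6, 0.3, -2.4]
opening: 0.664
grip_force: 29.6
```

```bash
python3 - <<'E'
from mug import *
from cell import env
s=env.state();P=np.array(s["eef_pos"]);R=Ro.from_euler("xyz",s["tcp_rot"]);q=np.array(s["joints"])
H=np.array([399.4,-281,200]);ey=np.array([.992,-.125,0]);ex=np.array([-.125,-.992,0])
d=mp([0,43,44],P,R)-H;print(s["t"],P.round(1),"hole in hook frame",(d@ex).round(1),(d@ey).round(1),d[2].round(1),s["ft_force"],q.round(2),s["opening"])
# arc: rotate tcp about bar axis (through hole upper-outer point) 
for a in (0,15,30,45,55):
    bar=H+28*ey
    print(a)
E
date
```

```text
36.35 [ 442.8 -248.1  209.9] hole in hook frame -5.5 25.3 3.2 [ 0.58294462  0.28822069 -2.35785939] [-0.17  0.46  1.99 -1.11  1.14  0.8 ] 0.6637597310172096
0
15
30
45
55
Mon Nov 30 10:00:07 UTC 2026
```

>>> carry_out --pt "5 0 2 0 1" --pt "5 0 2 0 1" --pt "4 0 2 0 1" --pt "3 0 1 0 1"

```text
t: 36.75
eef_pos: [445.0, -244.4, 191.1]
tcp_rot: [3.136, 0.958, 1.343]
ft_force: [-0.7, -0.3, -0.4]
opening: 0.664
grip_force: 29.5
```

```bash
python3 - <<'E'
from mug import *
from cell import env
s=env.state();P=np.array(s["eef_pos"]);R=Ro.from_euler("xyz",s["tcp_rot"]);q=np.array(s["joints"])
print(s["t"],P.round(1),s["ft_force"],s["opening"])
ex=np.array([-.125,-.992,0])
for a in (15,30,45,60):
    b=np.radians(a);D_=55*(1-np.cos(b))*ex+np.array([0,0,-55*np.sin(b)])
    r=ik(P+D_,R,4,q0=q)[0];print(a,D_.round(0),R.inv().apply(D_).round(1),"%.5f"%r[0],r[1].round(2).tolist(),info(r[1]))
E
```

```text
36.75 [ 445.  -244.4  191.1] [-0.70545358 -0.2508301  -0.35885777] 0.6642718565503043
15 [ -0.  -2. -14.] [10.6  0.1  9.7] 0.00008 [-0.16, 0.52, 2.0, -1.13, 1.11, 0.87] ([445.0, -246.0, 177.0], 'head -103 down 36')
30 [ -1.  -7. -27.] [18.3  0.6 21.8] 0.00047 [-0.18, 0.54, 2.0, -1.13, 1.1, 0.88] ([444.0, -251.0, 164.0], 'head -104 down 36')
45 [ -2. -16. -39.] [22.6  1.5 35.5] 0.00128 [-0.2, 0.56, 2.0, -1.13, 1.08, 0.87] ([443.0, -260.0, 153.0], 'head -106 down 37')
60 [ -3. -27. -48.] [23.2  2.5 49.8] 0.00251 [-0.23, 0.58, 1.99, -1.13, 1.07, 0.86] ([442.0, -271.0, 144.0], 'head -107 down 37')
```

The hook has taken most of the weight. I'll now swing the mug down about the bar, letting it pivot in the pads.

>>> carry_out --pt "5 0 5 0 1" --pt "5 0 5 0 1" --pt "0 0 0 0 1"

```text
t: 37.05
eef_pos: [445.4, -244.6, 178.5]
tcp_rot: [3.141, 0.954, 1.343]
ft_force: [0.2, 1.7, -0.2]
opening: 0.666
grip_force: 29.5
```

>>> carry_out --pt "4 0 6 0 1" --pt "4 0 6 0 1" --pt "0 0 0 0 1"

```text
t: 37.35
eef_pos: [446.6, -245.7, 168.1]
tcp_rot: [-3.136, 0.948, 1.342]
ft_force: [1.0, 3.5, -1.4]
opening: 0.643
grip_force: 28.3
```

>>> carry_out --pt "2 0 7 0 1" --pt "2 0 7 0 1" --pt "0 0 0 0 1"

```text
t: 37.65
eef_pos: [447.2, -250.0, 160.4]
tcp_rot: [-3.127, 0.942, 1.342]
ft_force: [1.2, 2.5, -0.4]
opening: 0.621
grip_force: 28.5
```

```bash
python3 - <<'E'
from mug import *
from cell import env
s=env.state();P=np.array(s["eef_pos"]);print(s["t"],P.round(1),s["ft_force"],s["opening"])
sc=env.read_camera("scene");w=wcam(env);tp=env.read_camera("top")
u,v=[int(x) for x in pix(sc,[430,-270,180])];u2,v2=[int(x) for x in pix(tp,[430,-240,180])]
f=lambda c,u,v:cv2.resize(c["color"][v-30:v+30,u-40:u+40],(400,300),interpolation=cv2.INTER_CUBIC)
o=np.vstack([np.hstack([f(sc,u,v),f(tp,u2,v2)]),np.hstack([cv2.resize(w["color"],(480,300)),np.zeros((300,320,3),np.uint8)])])
cv2.imwrite("pics/arc.png",o[:,:,::-1])
E
```

```text
37.65 [ 447.2 -250.   160.4] [ 1.24408592  2.5198768  -0.36211123] 0.6212721413709851
```

View pics/arc.png

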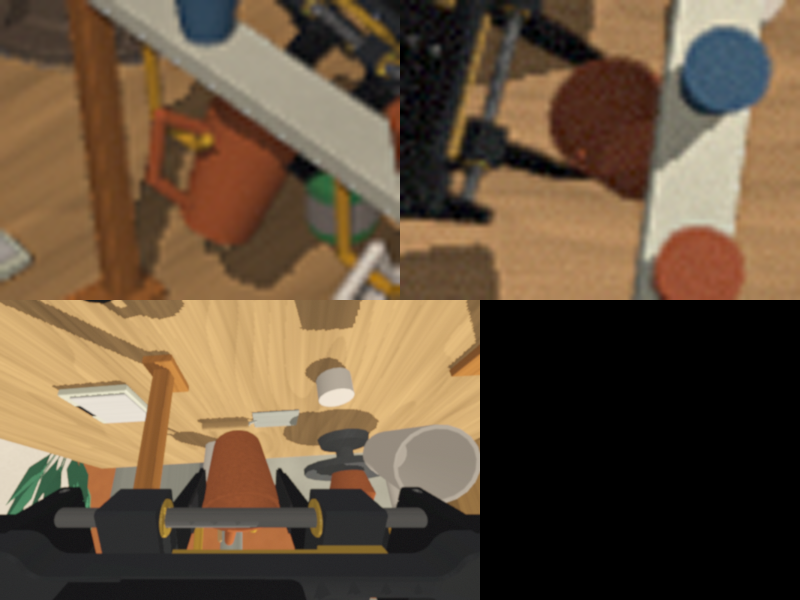

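The hook runs through the handle at (205,140) in the scene tile, and the mug is partly swung down. One more small step, then I'll release.

>>> carry_out --pt "1 0 7 0 1" --pt "1 0 7 0 1" --pt "0 0 0 0 1" --pt "0 0 0 0 0.3" --pt "0 0 0 0 0.2" --pt "0 0 0 0 0" --pt "0 0 0 0 0" --pt "0 0 0 0 0" --pt "0 0 0 0 0" --pt "0 0 0 0 0"

```text
t: 38.8
eef_pos: [447.3, -254.9, 154.3]
tcp_rot: [-3.119, 0.936, 1.341]
ft_force: [0.4, -0.7, -0.3]
opening: 0.999
grip_force: 0.0
```

>>> carry_out --pt "0 0 -5 0 0" --pt "0 0 -10 0 0" --pt "0 0 -15 0 0" --pt "0 0 -20 0 0" --pt "0 0 -20 0 0" --pt "0 0 -20 0 0" --pt "0 0 -20 0 0" --pt "0 0 -20 0 0" --pt "0 0 -20 0 0"

```text
t: 39.7
eef_pos: [478.3, -136.3, 244.4]
tcp_rot: [-3.119, 0.935, 1.342]
ft_force: [-0.4, -0.3, -0.4]
opening: 1.0
grip_force: 0.0
```

```bash
cat > still.py <<'E'
from cell import env
from h import *
s=env.state();print(s["t"],np.round(s["eef_pos"]),s["opening"],np.round(s["ft_force"],1))
a=env.read_camera("scene");b=None
u,v=[int(x) for x in pix(a,[430,-270,160])]
def mask(c):
    im=c["color"][v-28:v+28,u-28:u+22].astype(int);return (im[...,0]>im[...,2]*2.2)&(im[...,0]>im[...,1]*1.6)&(im[...,0]>60)
m=mask(a);ys,xs=np.nonzero(m);print("red n",m.sum(),"centroid",xs.mean()+u-28,ys.mean()+v-28,"pred hang com",pix(a,[423,-285,145]).round(1))
t=env.read_camera("top")["color"].astype(int)
B=(t[...,2]>t[...,0]*1.25)&(t[...,2]>60);B[:, :240]=0;B[:,320:]=0;B[:160]=0;B[230:]=0;n,l,st,ce=cv2.connectedComponentsWithStats(B.astype(np.uint8));print("blue in bowl region",[(int(x[4]),c.round(0).tolist()) for x,c in zip(st[1:],ce[1:])])
E
python3 still.py
```

```text
39.7 [ 478. -136.  244.] 1.0000899649462207 [-0.4 -0.3 -0.4]
red n 954 centroid 262.2138364779874 220.77044025157232 pred hang com [268.  223.1]
blue in bowl region []
```

>>> carry_out --pt "0 0 -30 0 0" --pt "0 0 -30 0 0" --pt "0 0 0 0 0" --pt "0 0 0 0 0" --pt "0 0 0 0 0" --pt "0 0 0 0 0" --pt "0 0 0 0 0" --pt "0 0 0 0 0" --pt "0 0 0 0 0" --pt "0 0 0 0 0" --pt "0 0 0 0 0" --pt "0 0 0 0 0"

```text
t: 41.0
eef_pos: [490.5, -91.4, 278.7]
tcp_rot: [-3.119, 0.936, 1.341]
ft_force: [-0.6, -0.1, 0.2]
opening: 1.004
grip_force: 0.0
```

```bash
cat >> still.py <<'E'
s=a["color"].astype(int);u,v=[int(x) for x in pix(a,[441,98,60])]
B=(s[...,2]>s[...,0]*1.2)&(s[...,2]>s[...,1]*1.1);print("scene blue",[(x-u,y-v) for y,x in np.argwhere(B) if abs(x-u)<25 and abs(y-v)<20].__len__())
t0=t;uu,vv=[int(x) for x in pix(env.read_camera("top"),[441,98,50])]
print("top bowl px bluest ratio",np.sum(t0[vv-25:vv+25,uu-25:uu+25,2]>t0[vv-25:vv+25,uu-25:uu+25,0]))
ys,xs=np.nonzero(t0[vv-22:vv+22,uu-22:uu+22,2]>t0[vv-22:vv+22,uu-22:uu+22,0]);print("at",xs.mean()-22 if len(xs) else None,ys.mean()-22 if len(ys) else None)
E
python3 still.py
```

```text
41.0 [490. -91. 279.] 1.0039133882047497 [-0.6 -0.1  0.2]
red n 962 centroid 262.3950103950104 220.72453222453223 pred hang com [268.  223.1]
blue in bowl region [(43, [286.0, 198.0]), (8, [276.0, 196.0]), (10, [279.0, 204.0])]
scene blue 29
top bowl px bluest ratio 288
at 3.2469135802469147 -5.888888888888889
```

>>> carry_out --pt "0 0 0 0 0" --pt "0 0 0 0 0" --pt "0 0 0 0 0" --pt "0 0 0 0 0" --pt "0 0 0 0 0" --pt "0 0 0 0 0" --pt "0 0 0 0 0" --pt "0 0 0 0 0" --pt "0 0 0 0 0" --pt "0 0 0 0 0" --pt "0 0 0 0 0"

```text
t: 42.25
eef_pos: [490.5, -91.4, 278.8]
tcp_rot: [-3.119, 0.936, 1.341]
ft_force: [0.5, -0.4, -0.1]
opening: 0.999
grip_force: 0.0
```

```bash
for i in 1 2 3; do python3 still.py|grep -E "cent|scene|top|at"; done
```

```text
red n 963 centroid 262.3333333333333 220.73727933541016 pred hang com [268.  223.1]
scene blue 29
top bowl px bluest ratio 292
at 3.2530612244897945 -6.159183673469387
red n 961 centroid 262.41519250780436 220.80749219562955 pred hang com [268.  223.1]
scene blue 29
top bowl px bluest ratio 285
at 2.7203389830508478 -4.9406779661016955
red n 960 centroid 262.39270833333336 220.77916666666667 pred hang com [268.  223.1]
scene blue 29
top bowl px bluest ratio 287
at 3.1078838174273855 -5.771784232365146
```

```bash
python3 -c "
from cell import env
print(env.job_done())"
```

```text
the job is handed in; nothing more can be done
None
```

The beads are in the bowl and the empty mug hangs still and released on the free hook; I handed the job in at about 43 s, and it returned no verdict. The four-bead count comes from the picture after the pour and the wrist's empty-mug weight.

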